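Close up the drying rack and unload the chopping boards

ROBOT

A 6-joint arm with a two-finger parallel gripper is mounted at the origin on the work surface. World frame = base frame: x ahead of the robot, y to its left, z up, the work surface at z = 0. Lengths are in m, angles in rad, forces in N, time in s.
With the tool pointing down it reaches from about 0.35 to 0.975 m from the base axis. Payload 4.9 kg.
Tool frame: the origin (TCP) lies on the centre line of the jaws, within the pads' length; the fingertips stand 19 mm ahead of it and the grasp point (between the pads) is the TCP; z points along the fingers, y is the line along which they close (so a half turn about z gives the same grasp; the last joint's range is limited). The gripper opens to 85 mm and grips with 20 to 120 N. Pads are 22 mm wide; open, the fingers measure 114 mm over their backs; the gripper's body (76 mm by 85 mm) begins 54 mm behind the grasp point. The pads swing forward as they close: fully open they stand 13 mm farther back than shut.
Start: joints at [-1.385, 0.053, 1.613, -0, 1.476, -0.119], TCP at [0.188, -0.596, 0.25] pointing down, gripper open.
Joint ranges: [-3.01, 3.01], [-1.01, 2.22], [0.06, 2.58], [-1.02, 4.17], [0.09, 2.62], [-3.14, 3.14]. Speed limits (rad/s): [2.57, 2.57, 3.14, 3.14, 3.14, 3.14].

INTERFACE

Orientations are given as a unit quaternion [w, x, y, z].
In Python, from plant import state, grab_frame, ticket, spotter gives the robot as it stands.
- The arm moves only by the tool apply_moves, never from a script. Its argument "series" is a list of rows, each an object of numbers: "jaw": the closure, from 0 (fully open) to 1 (shut); "dx", "dy", "dz": the shift along the tool's x, y, z in mm; "turn": the turn about the tool's z in rad. A call has 1 to 5 rows; each row is the pose to reach, as a shift and turn from the pose commanded when the call began, along the tool's axes at that moment; what a row does not reach only later rows make up. A row lasts 1/12 s, in which the tool goes at most 41.7 mm and 7.16 degrees, less where a joint would pass 70% of its speed; a pose out of reach is approached as far as the arm can. A call with a gripper value outside its range is refused whole. The fingers move at their own pace and stop on an object; the grip force is fixed at half the most. Time passes only in rows, so rows that repeat a pose let the fingers close. It gives the time, the measured TCP pose, the force, the opening and the grip force at its end, in the units of the state.
- state(): the state, without advancing time (a new reading comes with each control period).
- grab_frame(name): name is "side" or "top" or "wrist"; returns a dict with "pixels" (400x640x3 uint8, red, green, blue), "mtx" (3x3 intrinsics, pixels), "camera_from_world" (4x4, takes a point from world to camera coordinates). Camera axes: x right, y down, z forward; pixel columns grow to the right and rows downward; lengths in m; the calibration is good to about 2 mm. A picture is of the moment at which its call begins. There is no depth.
- ticket.job_done(): hands the job in; it is judged then, once.
Trained networks look in a picture, given as the dict that the camera call returned (one of the last four; its "shot" number tells which), for a name from the list of things; names that differ only in an ending like _2 or _b are one class to them, and where a whole thing is asked for, a point or a joint stands for the part that bears it (a point fixed in the world has none). Each returns a list of dicts, best first, with "conf" (0 to 1); they miss things now and then, are a little off and sometimes report something else, mostly with a low value. They report only what shows in the picture. A call takes as long as a camera call. They do not tell look-alikes from the thing itself.
- spotter.outline_of(picture, target): "region" (400x640 bool, what is visible of it) and "extent" ([left, top, right, bottom] in pixels, round what is visible of it).
The state is a dict: "time": time; "joint_pos": joint angles; "joint_vel": joint speeds; "joint_efforts": joint torques, N m; "tool_pos": TCP position; "tool_rot": TCP orientation; "contact_force": force on the tool from outside, world axes, zero at the start; "ft_torque": the same for the moment, N m; "gripper_width": opening from 0.0 (shut) to 1.0 (fully open); "grasp_force": force on a finger pad.
Only numpy, scipy, OpenCV 4.12 (cv2) and the standard library are available. Lean on these libraries where they do the work, as an engineer would, in place of code of your own. Each camera call takes 0.05 s, during which the arm holds its last target. There are 200 camera calls.

TASK

First assemble the drying rack: bring the open-ended middle section, then the closed-ended section, up to the section fixed on the worktop, each one tight against the low steel rail and butted flush against its neighbour with no gap, so the three make one straight rack with through grooves. Then move every chopping board from the wire dishwasher basket into the rack, one to a groove, standing upright on its long edge, fully down on the groove floor, with the rack still closed up. Let no board fall flat and leave the other things on the worktop where they are.

Things in the scene. Friction and masses are not known exactly. Their poses are not given: they have to be found in the camera images.
- anchor: White plastic rack section 139 (x) x 70 (y) x 45 mm high: 8 thick base, three grooves along y at x = -56, 0, 56, each between two 6 thick fins (15 inside, 27 over the fins, floor z = 8). Origin: underside centre. Fixed. -y end closed by a wall 8 thick, 47 high. Rail 18 high along +x: inner face x = 69.5, y -35 to 175. Middle section belongs at (0, 70) here, end one at (0, 140), same yaw.
- middle: White plastic rack section 139 (x) x 70 (y) x 45 mm high: 8 thick base, three grooves along y at x = -56, 0, 56, each between two 6 thick fins (15 inside, 27 over the fins, floor z = 8). Origin: underside centre. Loose, about 0.3 kg; both ends open; a grip lug (26 wide, 36 high) sticks out on its near side to x = -109.5. Grip from above across its central pair of fins.
- endpiece: White plastic rack section 139 (x) x 70 (y) x 45 mm high: 8 thick base, three grooves along y at x = -56, 0, 56, each between two 6 thick fins (15 inside, 27 over the fins, floor z = 8). Origin: underside centre. Loose, about 0.3 kg; its +y end has a wall 8 thick, 47 high, with a grip lug (26 wide, 36 high) out to y = 75; its open -y end meets the middle section.
- groove0 (a point): Middle of the finished rack's groove 0 (x = -56 in the fixed section's frame), on the groove floor, 8 above the worktop; axes as the fixed section's, y along the groove.
- groove1 (a point): Middle of the finished rack's groove 1 (x = 0 in the fixed section's frame), on the groove floor, 8 above the worktop; axes as the fixed section's, y along the groove.
- groove2 (a point): Middle of the finished rack's groove 2 (x = 56 in the fixed section's frame), on the groove floor, 8 above the worktop; axes as the fixed section's, y along the groove.
- basket: Fixed grey wire dishwasher basket, 215 (x) x 225 (y) mm, rim 58 high, floor 14 above the worktop; three places for boards at x = -64, 0, +64, each between two pairs of tines (14 apart in x, 52 high, at y = -45 and +45). Origin: centre of its underside.
- board_a: Wooden chopping board standing on its long edge in the basket: 10 thick (x), 176 long (y), 100 tall (z) mm, about 120 g. Origin: middle of its lower edge. May be absent.
- board_b: Wooden chopping board standing on its long edge in the basket: 10 thick (x), 176 long (y), 112 tall (z) mm, about 135 g. Origin: middle of its lower edge. May be absent.
- board_c: Wooden chopping board standing on its long edge in the basket: 10 thick (x), 176 long (y), 124 tall (z) mm, about 150 g. Origin: middle of its lower edge. May be absent.
- sponge: Bystander, to be left alone: yellow sponge 70 x 110 x 30. Origin at the middle of its underside.
- soap: Bystander, to be left alone: green washing-up liquid bottle 170 mm tall. Origin at the middle of its underside.
- mug: Bystander, to be left alone: white mug. Origin at the middle of its underside.
- bowl: Bystander, to be left alone: small bowl. Origin at the middle of its underside.
- jar: Bystander, to be left alone: glass jar. Origin at the middle of its underside.
- tablets: Bystander, to be left alone: cardboard box of dishwasher tablets 110 x 160 x 75. Origin at the middle of its underside.
There are look-alikes about, which are no part of the job. What is shaped like the middle but red is not meant.

How it is judged:
By the outcome, as a careful person would: the job done as asked, in the order asked, and still so for the second after the job is handed in, with the robot touching nothing.
Of board_a, board_b, board_c only 2 to 3 are there at a start; the rules pass over those that are not, and their reading is None.
At some moment in a run one of middle, endpiece may be knocked a few centimetres aside while the robot is not near it.
It also fails if it takes over 210 s, if anything falls off the work surface, if the arm or the gripper's body presses on something with over 40 N, if the wrist force passes 120 N, or if a joint passes its speed limit or range.

## Working session

There is one attempt and no reset: what is moved stays moved. The work goes in short steps, Python scripts to look and compute and a tool call to move; the robot and the scene stay as the last step left them, time stands still between calls to the robot, and variables do not carry over. Pictures are saved under pics/ and viewed, at most 14 in all, crops included, and the job is handed in when it is done.

Besides the shell and the picture viewer there is one more tool, called after "Request:" by a JSON object that holds its "api" and its "payload". apply_moves: Moves the arm, as the interface text tells. Its arguments: {"type":"object","properties":{"series":{"type":"array","items":{"type":"object","properties":{"jaw":{"type":"number"},"dx":{"type":"number"},"dy":{"type":"number"},"dz":{"type":"number"},"turn":{"type":"number"}}}}},"required":["series"]}

```bash
mkdir -p pics; ls; cat > h.py <<'E'
import numpy as np, cv2
from plant import state, grab_frame, ticket, spotter
def save(f,n): cv2.imwrite('pics/'+n, cv2.cvtColor(f['pixels'],cv2.COLOR_RGB2BGR))
def proj(f,P):
    P=np.atleast_2d(P); c=(f['camera_from_world']@np.c_[P,np.ones(len(P))].T)[:3]
    u=np.array(f['mtx'])@c; return (u[:2]/u[2]).T
def ray(f,p):
    T=np.array(f['camera_from_world']); R=T[:3,:3]; o=-R.T@T[:3,3]
    d=R.T@np.linalg.inv(f['mtx'])@np.array([p[0],p[1],1.]); return o,d/np.linalg.norm(d)
def at_z(f,p,z):
    o,d=ray(f,p); return o+d*(z-o[2])/d[2]
def tri(obs):
    A=np.zeros((3,3));b=np.zeros(3)
    for f,p in obs:
        o,d=ray(f,p);M=np.eye(3)-np.outer(d,d);A+=M;b+=M@o
    return np.linalg.solve(A,b)
E
python3 - <<'E'
from h import *
import pickle
s=state();print(s['time'],s['tool_pos'],s['tool_rot'],s['gripper_width'])
for n in('top','side'):
    f=grab_frame(n);save(f,n+'0.png');T=np.array(f['camera_from_world']);print(n,-T[:3,:3].T@T[:3,3],T[:3,:3].round(2).tolist(),f['mtx'][0][0])
    pickle.dump(f,open(n+'0.pkl','wb'))
    for t in('anchor','middle','endpiece','basket','board_a'):
        for r in spotter.outline_of(f,t): print(t,round(r['conf'],2),r['extent'])
E
```

```text
pics
0.0 [ 0.18746883 -0.59561168  0.2490417 ] [-1.04952867e-03  9.88410915e-01  1.51798421e-01 -3.14740449e-05] 1.0016296408284824
top [ 0.36116327 -0.08787382  1.60726659] [[0.01, -1.0, 0.02], [-0.99, -0.01, -0.1], [0.1, -0.02, -0.99]] 474.9249714136953
anchor 0.84 [244.5, 156.7, 307.9, 207.5]
middle 0.71 [185.4, 147.8, 209.8, 201.5]
middle 0.58 [203.9, 235.0, 261.5, 278.1]
middle 0.3 [426.7, 199.4, 480.1, 237.3]
endpiece 0.97 [154.7, 205.9, 194.1, 247.8]
basket 0.65 [334.4, 173.2, 404.1, 240.6]
board_a 0.63 [342.5, 181.6, 399.0, 189.6]
board_a 0.53 [341.6, 201.7, 397.4, 210.9]
side [0.50859711 0.95156477 0.66401114] [[-1.0, -0.05, 0.02], [-0.04, 0.5, -0.87], [0.03, -0.87, -0.5]] 385.64682107085787
anchor 0.69 [283.6, 210.9, 333.1, 263.2]
middle 0.9 [368.4, 243.9, 429.0, 302.9]
middle 0.86 [241.8, 285.9, 324.9, 320.8]
endpiece 0.76 [333.5, 300.6, 399.1, 359.2]
endpiece 0.69 [243.0, 286.2, 322.5, 322.4]
basket 0.96 [301.1, 164.2, 365.7, 207.1]
basket 0.4 [328.5, 133.3, 357.3, 169.0]
board_a 0.69 [312.1, 155.0, 319.8, 199.0]
board_a 0.53 [331.8, 146.7, 335.7, 190.4]
```

```bash
python3 - <<'E'
import cv2
a=cv2.imread('pics/top0.png')[120:300,120:500];cv2.imwrite('pics/top0c.png',cv2.resize(a,None,fx=2.1,fy=2.1,interpolation=cv2.INTER_CUBIC))
a=cv2.imread('pics/side0.png')[120:380,200:460];cv2.imwrite('pics/side0c.png',cv2.resize(a,None,fx=2.3,fy=2.3,interpolation=cv2.INTER_CUBIC))
E
```

```text
(no output)
```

View pics/top0c.png

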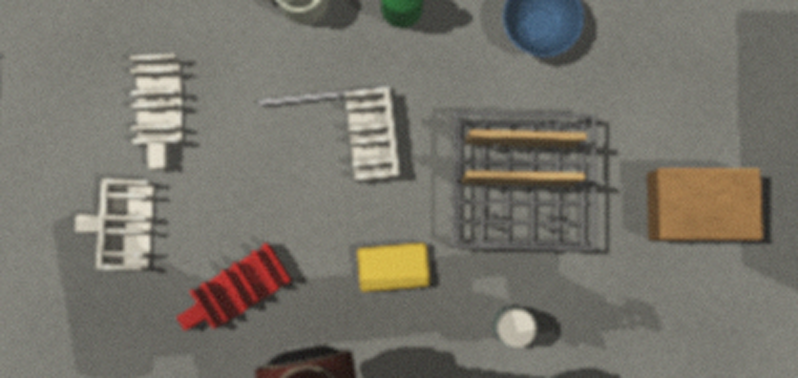

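View pics/side0c.png

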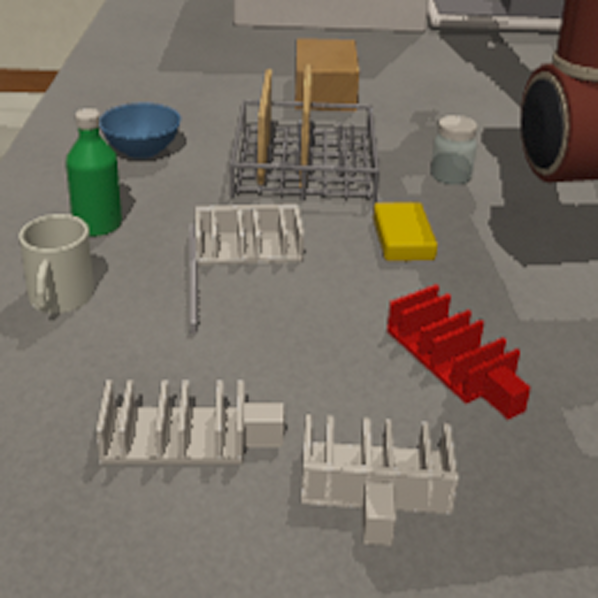

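The top crop shows the middle at (157,100) with its lug to −x, the endpiece at (125,225), and the anchor at (372,133) with its rail to the left. The basket holds two boards, at (525,136) and (525,177). I'll fit box models to the outlines.

```bash
cat > fit.py <<'E'
from h import *
from scipy.optimize import minimize
def sect(lug=None,wall=None,rail=False):
    B=[(-69.5,69.5,-35,35,0,8)]
    for c in(-56,0,56):
        B+=[(c-13.5,c-7.5,-35,35,8,45),(c+7.5,c+13.5,-35,35,8,45)]
    if wall=='-':B.append((-69.5,69.5,-35,-27,0,47))
    if wall=='+':B.append((-69.5,69.5,27,35,0,47))
    if lug=='x':B.append((-109.5,-69.5,-13,13,0,36))
    if lug=='y':B.append((-13,13,35,75,0,36))
    if rail:B.append((69.5,74.5,-35,175,0,18))
    return np.array(B)/1000
M={'anchor':sect(wall='-',rail=True),'middle':sect('x'),'endpiece':sect('y','+')}
def board(h): return np.array([(-5,5,-88,88,0,h)])/1000
def render(f,B,p,S=4):
    x,y,yaw,z=p; c,s=np.cos(yaw),np.sin(yaw); m=np.zeros((400,640),np.uint8)
    for b in B:
        P=np.array([(X,Y,Z) for X in b[:2] for Y in b[2:4] for Z in b[4:]])
        W=np.c_[x+c*P[:,0]-s*P[:,1],y+s*P[:,0]+c*P[:,1],z+P[:,2]]
        h=cv2.convexHull(proj(f,W).astype(np.float32))
        cv2.fillPoly(m,[np.round(h*16).astype(np.int32)],255,cv2.LINE_AA,4)
    return m/255.
def fit(B,obs,p0,z=0.,blur=1.0):
    "obs: list of (frame, region); p0=(x,y,yaw)"
    R=[(f,cv2.GaussianBlur(r.astype(float),(0,0),blur)) for f,r in obs]
    def cost(q):
        t=0
        for f,r in R:
            m=cv2.GaussianBlur(render(f,B,(p0[0]+q[0]/100,p0[1]+q[1]/100,p0[2]+q[2]/10,z)),(0,0),blur)
            t+=((m-r)**2).sum()/max(r.sum(),1)
        return t/len(R)
    best=min((minimize(cost,[0,0,a],method='Nelder-Mead',options=dict(xatol=.01,fatol=1e-5,initial_simplex=np.array([[0,0,a],[1,0,a],[0,1,a],[0,0,a+1]]))) for a in(-1,1)),key=lambda r:r.fun)
    q=best.x;return np.array([p0[0]+q[0]/100,p0[1]+q[1]/100,p0[2]+q[2]/10]),best.fun
E
python3 - <<'E'
from fit import *
f=grab_frame('top');g=grab_frame('side')
def reg(f,t,c):
    L=spotter.outline_of(f,t)
    L=[r for r in L if abs((r['extent'][0]+r['extent'][2])/2-c[0])<20 and abs((r['extent'][1]+r['extent'][3])/2-c[1])<20]
    return L[0] if L else None
for t,c,d in(('anchor',(276,182),(308,237)),('middle',(197,174),(283,303)),('endpiece',(174,227),(366,330))):
    o=[]
    for F,k in((f,c),(g,d)):
        r=reg(F,t,k)
        if r: o.append((F,r['region']))
    p0=at_z(f,c,.02)
    for ob in ([o[0]],[o[-1]],o): print(t,len(ob),*[np.round(v,4) for v in fit(M[t],ob,(p0[0],p0[1],0.05))])
for c in((370,185),(370,206)):
    print('board',at_z(f,c,.12)) 
for r in spotter.outline_of(f,'basket'):print(at_z(f,r['extent'][:2],.058),at_z(f,r['extent'][2:],.058))
E
```

```text
anchor 1 [ 0.5695 -0.0346  0.1349] 0.0368
anchor 1 [ 0.5727 -0.0394  0.1184] 0.0141
anchor 2 [ 0.5731 -0.0357  0.13  ] 0.0374
middle 1 [0.6194 0.31   0.0522] 0.0247
middle 1 [0.6194 0.31   0.0522] 0.0247
middle 1 [0.6194 0.31   0.0522] 0.0247
endpiece 1 [ 0.4197  0.3504 -0.0303] 0.0136
endpiece 1 [ 0.4229  0.3461 -0.0301] 0.0699
endpiece 2 [ 0.4229  0.3491 -0.0325] 0.0497
board [ 0.55442607 -0.27000315  0.12      ]
board [ 0.48776219 -0.27002552  0.12      ]
[ 0.60016198 -0.16087023  0.058     ] [ 0.37278432 -0.39366129  0.058     ]
```

Request:
{"api": "apply_moves", "payload": {"series": [{"dx": 27, "dy": -29, "dz": -7}, {"dx": 54, "dy": -59, "dz": -14}, {"dx": 82, "dy": -88, "dz": -20}, {"dx": 109, "dy": -117, "dz": -27}, {"dx": 137, "dy": -147, "dz": -33}]}}

```text
invalid input at $.series[0]: expected keys jaw, dx, dy, dz, turn
```

Request:
{"api": "apply_moves", "payload": {"series": [{"dx": 27, "dy": -29}, {"dx": 54, "dy": -59}, {"dx": 82, "dy": -88}, {"dx": 109, "dy": -117}, {"dx": 137, "dy": -147}]}}

```text
invalid input at $.series[0]: expected keys jaw, dx, dy, dz, turn
```

Request:
{"api": "apply_moves", "payload": {"series": [{"dx": 27, "dy": -29}, {"dx": 54, "dy": -59}, {"dx": 82, "dy": -88}, {"dx": 109, "dy": -117}, {"dx": 137, "dy": -147}]}}

```text
invalid input at $.series[0]: expected keys jaw, dx, dy, dz, turn
```

Request:
{"api": "apply_moves", "payload": {"series": [{"turn": -0.12}, {"turn": -0.24}, {"turn": -0.36}, {"turn": -0.48}, {"turn": -0.6}]}}

```text
invalid input at $.series[0]: expected keys jaw, dx, dy, dz, turn
```

Request:
{"api": "apply_moves", "payload": {"series": [{"turn": -0.12}, {"turn": -0.24}, {"turn": -0.36}, {"turn": -0.48}, {"turn": -0.6}]}}

```text
invalid input at $.series[0]: expected keys jaw, dx, dy, dz, turn
```

Request:
{"api": "apply_moves", "payload": {"series": [{"turn": -0.118, "jaw": 0.49}, {"turn": -0.118, "jaw": 0.49}]}}

```text
invalid input at $.series[0]: expected keys jaw, dx, dy, dz, turn
```

Request:
{"api": "apply_moves", "payload": {"series": [{"jaw": 0, "turn": 0, "dx": 27, "dy": -29, "dz": -7}, {"jaw": 0, "turn": 0, "dx": 54, "dy": -59, "dz": -14}, {"jaw": 0, "turn": 0, "dx": 82, "dy": -88, "dz": -20}, {"jaw": 0, "turn": 0, "dx": 109, "dy": -117, "dz": -27}, {"jaw": 0, "turn": 0, "dx": 137, "dy": -147, "dz": -33}]}}

```text
time: 1.47
tool_pos: [0.2745, -0.4133, 0.2837]
tool_rot: [0.0, 0.988, 0.151, 0.0]
contact_force: [1.3, 0.3, 0.7]
gripper_width: 0.999
grasp_force: 0.0
```

Request:
{"api": "apply_moves", "payload": {"series": [{"jaw": 0, "turn": 0, "dx": 137, "dy": -147, "dz": 0}, {"jaw": 0, "turn": 0, "dx": 137, "dy": -147, "dz": 0}, {"jaw": 0, "turn": 0, "dx": 137, "dy": -147, "dz": 0}, {"jaw": 0, "turn": 0, "dx": 137, "dy": -147, "dz": 0}, {"jaw": 0, "turn": 0, "dx": 137, "dy": -147, "dz": 0}]}}

```text
time: 1.88
tool_pos: [0.3613, -0.2311, 0.2836]
tool_rot: [0.0, 0.988, 0.152, 0.001]
contact_force: [0.6, 0.0, 1.1]
gripper_width: 1.002
grasp_force: 0.0
```

Request:
{"api": "apply_moves", "payload": {"series": [{"jaw": 0, "turn": 0, "dx": 137, "dy": -147, "dz": 0}, {"jaw": 0, "turn": 0, "dx": 137, "dy": -147, "dz": 0}, {"jaw": 0, "turn": 0, "dx": 137, "dy": -147, "dz": 0}, {"jaw": 0, "turn": 0, "dx": 137, "dy": -147, "dz": 0}, {"jaw": 0, "turn": 0, "dx": 137, "dy": -147, "dz": 0}]}}

```text
time: 2.3
tool_pos: [0.4479, -0.0495, 0.2837]
tool_rot: [0.0, 0.988, 0.152, 0.001]
contact_force: [0.3, -0.4, 0.7]
gripper_width: 1.004
grasp_force: 0.0
```

Request:
{"api": "apply_moves", "payload": {"series": [{"jaw": 0.49, "turn": -0.6, "dx": 0, "dy": 0, "dz": 0}, {"jaw": 0.49, "turn": -0.6, "dx": 0, "dy": 0, "dz": 0}, {"jaw": 0.49, "turn": -0.6, "dx": 0, "dy": 0, "dz": 0}, {"jaw": 0.49, "turn": -0.6, "dx": 0, "dy": 0, "dz": 0}, {"jaw": 0.49, "turn": -0.6, "dx": 0, "dy": 0, "dz": 0}]}}

```text
time: 2.72
tool_pos: [0.4473, -0.0519, 0.2834]
tool_rot: [0.0, 0.898, 0.44, 0.0]
contact_force: [-0.2, -0.1, 0.8]
gripper_width: 0.508
grasp_force: 0.0
```

Request:
{"api": "apply_moves", "payload": {"series": [{"jaw": 0.49, "turn": -0.718, "dx": 0, "dy": 0, "dz": 0}, {"jaw": 0.49, "turn": -0.718, "dx": 0, "dy": 0, "dz": 0}, {"jaw": 0.49, "turn": -0.718, "dx": 0, "dy": 0, "dz": 0}, {"jaw": 0.49, "turn": -0.718, "dx": 0, "dy": 0, "dz": 0}, {"jaw": 0.49, "turn": -0.718, "dx": 0, "dy": 0, "dz": 0}]}}

```text
time: 3.13
tool_pos: [0.4473, -0.0521, 0.2834]
tool_rot: [0.0, 0.719, 0.695, 0.0]
contact_force: [0.2, -0.7, -0.8]
gripper_width: 0.51
grasp_force: 0.0
```

```bash
python3 - <<'E'
from fit import *
f=grab_frame('wrist');save(f,'w1.png');T=np.array(f['camera_from_world']);print(-T[:3,:3].T@T[:3,3],T[:3,:3].round(2).tolist(),f['mtx'])
for r in spotter.outline_of(f,'anchor'):
    print(r['conf'],r['extent']);print(fit(M['anchor'],[(f,r['region'])],(.573,-.036,.13)))
E
```

```text
[0.45000571 0.02681927 0.40743811] [[1.0, -0.03, -0.0], [-0.03, -0.95, 0.31], [-0.01, -0.31, -0.95]] [[311.51673891   0.         322.20863098]
 [  0.         311.51673891 203.92835923]
 [  0.           0.           1.        ]]
0.73 [360.4, 0.6, 492.9, 194.7]
(array([ 0.57027327, -0.03506781,  0.11649151]), np.float64(0.008801775402560077))
0.71 [280.5, 242.7, 451.0, 398.1]
(array([ 0.52804791, -0.18456601,  0.53908411]), np.float64(1.5957646418015574))
```

View pics/w1.png

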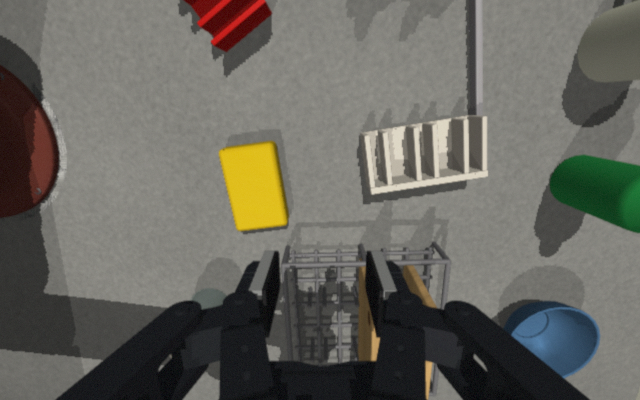

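Request:
{"api": "apply_moves", "payload": {"series": [{"jaw": 0.49, "turn": 0, "dx": 174, "dy": 80, "dz": 0}, {"jaw": 0.49, "turn": 0, "dx": 174, "dy": 80, "dz": 0}, {"jaw": 0.49, "turn": 0, "dx": 174, "dy": 80, "dz": 0}, {"jaw": 0.49, "turn": 0, "dx": 174, "dy": 80, "dz": 0}, {"jaw": 0.49, "turn": 0, "dx": 174, "dy": 80, "dz": 0}]}}

```text
time: 3.65
tool_pos: [0.5353, 0.1216, 0.2833]
tool_rot: [-0.0, 0.722, 0.692, 0.001]
contact_force: [0.3, -1.2, 0.1]
gripper_width: 0.511
grasp_force: 0.0
```

Request:
{"api": "apply_moves", "payload": {"series": [{"jaw": 0.49, "turn": 0, "dx": 174, "dy": 80, "dz": 0}, {"jaw": 0.49, "turn": 0, "dx": 174, "dy": 80, "dz": 0}, {"jaw": 0.49, "turn": 0, "dx": 174, "dy": 80, "dz": 0}, {"jaw": 0.49, "turn": 0, "dx": 174, "dy": 80, "dz": 0}, {"jaw": 0.49, "turn": 0, "dx": 174, "dy": 80, "dz": 0}]}}

```text
time: 4.07
tool_pos: [0.6222, 0.2925, 0.2827]
tool_rot: [-0.0, 0.722, 0.692, 0.0]
contact_force: [-0.4, -0.5, -0.4]
gripper_width: 0.508
grasp_force: 0.0
```

Request:
{"api": "apply_moves", "payload": {"series": [{"jaw": 0.49, "turn": -0.086, "dx": 0, "dy": 0, "dz": 40}, {"jaw": 0.49, "turn": -0.086, "dx": 0, "dy": 0, "dz": 60}, {"jaw": 0.49, "turn": -0.086, "dx": 0, "dy": 0, "dz": 60}, {"jaw": 0.49, "turn": -0.086, "dx": 0, "dy": 0, "dz": 60}]}}

```text
time: 4.4
tool_pos: [0.6205, 0.2888, 0.2214]
tool_rot: [-0.001, 0.692, 0.722, -0.002]
contact_force: [1.0, -0.0, -0.5]
gripper_width: 0.511
grasp_force: 0.0
```

```bash
python3 - <<'E'
from fit import *
f=grab_frame('wrist');save(f,'w2.png');s=state();print(s['tool_pos'],s['tool_rot'])
for r in spotter.outline_of(f,'middle'):
    print(r['conf'],r['extent']);print(fit(M['middle'],[(f,r['region'])],(.6194,.31,.05)))
E
```

```text
[0.62160351 0.28890743 0.22394817] [6.79441011e-05 6.91751970e-01 7.22135159e-01 1.38061152e-04]
0.91 [0.0, 185.1, 145.1, 337.7]
(array([ 0.77606667, -0.26333333,  3.28333333]), np.float64(0.9618654938560453))
0.75 [215.0, 121.2, 397.3, 202.9]
(array([0.62109074, 0.30965374, 0.06215505]), np.float64(0.013150815983251712))
```

View pics/w2.png

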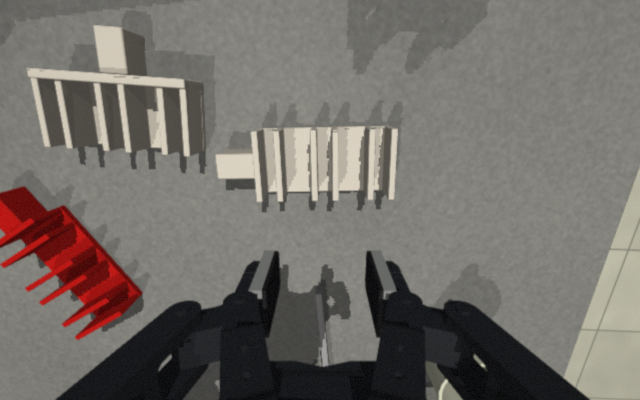

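Request:
{"api": "apply_moves", "payload": {"series": [{"jaw": 0.49, "turn": -0.019, "dx": 21, "dy": 0, "dz": 30}, {"jaw": 0.49, "turn": -0.019, "dx": 21, "dy": 0, "dz": 70}, {"jaw": 0.49, "turn": -0.019, "dx": 21, "dy": 0, "dz": 110}, {"jaw": 0.49, "turn": -0.019, "dx": 21, "dy": 0, "dz": 135}, {"jaw": 0.49, "turn": -0.019, "dx": 21, "dy": 0, "dz": 150}]}}

```text
time: 4.92
tool_pos: [0.6197, 0.3094, 0.0715]
tool_rot: [-0.0, 0.685, 0.729, -0.001]
contact_force: [-0.3, -0.6, -0.2]
gripper_width: 0.514
grasp_force: 0.0
```

Request:
{"api": "apply_moves", "payload": {"series": [{"jaw": 0.49, "turn": 0, "dx": 0, "dy": 0, "dz": 15}, {"jaw": 0.49, "turn": 0, "dx": 0, "dy": 0, "dz": 30}, {"jaw": 0.49, "turn": 0, "dx": 0, "dy": 0, "dz": 42}, {"jaw": 0.49, "turn": 0, "dx": 0, "dy": 0, "dz": 42}]}}

```text
time: 5.25
tool_pos: [0.6197, 0.3095, 0.0295]
tool_rot: [-0.001, 0.684, 0.729, -0.001]
contact_force: [-0.6, 0.2, -1.1]
gripper_width: 0.51
grasp_force: 0.0
```

Request:
{"api": "apply_moves", "payload": {"series": [{"jaw": 0.9, "turn": 0, "dx": 0, "dy": 0, "dz": 0}, {"jaw": 0.9, "turn": 0, "dx": 0, "dy": 0, "dz": 0}, {"jaw": 0.9, "turn": 0, "dx": 0, "dy": 0, "dz": 0}, {"jaw": 0.9, "turn": 0, "dx": 0, "dy": 0, "dz": 0}, {"jaw": 0.9, "turn": 0, "dx": 0, "dy": 0, "dz": 0}]}}

```text
time: 5.67
tool_pos: [0.6212, 0.3103, 0.0325]
tool_rot: [0.0, 0.684, 0.729, 0.001]
contact_force: [1.3, 1.1, 0.6]
gripper_width: 0.308
grasp_force: 60.2
```

Request:
{"api": "apply_moves", "payload": {"series": [{"jaw": 0.9, "turn": 0, "dx": 0, "dy": 0, "dz": -15}, {"jaw": 0.9, "turn": 0, "dx": 0, "dy": 0, "dz": -45}, {"jaw": 0.9, "turn": 0, "dx": 0, "dy": 0, "dz": -80}, {"jaw": 0.9, "turn": 0, "dx": 0, "dy": 0, "dz": -120}, {"jaw": 0.9, "turn": 0, "dx": 0, "dy": 0, "dz": -150}]}}

```text
time: 6.08
tool_pos: [0.6207, 0.3101, 0.1854]
tool_rot: [0.001, 0.684, 0.729, 0.001]
contact_force: [1.5, 0.2, -2.5]
gripper_width: 0.31
grasp_force: 60.2
```

Request:
{"api": "apply_moves", "payload": {"series": [{"jaw": 0.9, "turn": 0, "dx": -20, "dy": -14, "dz": -15}, {"jaw": 0.9, "turn": 0, "dx": -47, "dy": -29, "dz": -35}, {"jaw": 0.9, "turn": 0, "dx": -78, "dy": -48, "dz": -55}, {"jaw": 0.9, "turn": 0, "dx": -105, "dy": -64, "dz": -75}, {"jaw": 0.9, "turn": 0, "dx": -135, "dy": -83, "dz": -95}]}}

```text
time: 6.5
tool_pos: [0.5449, 0.169, 0.2776]
tool_rot: [-0.0, 0.684, 0.73, 0.0]
contact_force: [1.2, -0.4, -2.4]
gripper_width: 0.305
grasp_force: 60.1
```

Request:
{"api": "apply_moves", "payload": {"series": [{"jaw": 0.9, "turn": -0.054, "dx": -34, "dy": -21, "dz": 0}, {"jaw": 0.9, "turn": -0.054, "dx": -68, "dy": -42, "dz": 0}, {"jaw": 0.9, "turn": -0.054, "dx": -102, "dy": -63, "dz": 0}, {"jaw": 0.9, "turn": -0.054, "dx": -136, "dy": -84, "dz": 0}, {"jaw": 0.9, "turn": -0.054, "dx": -160, "dy": -98, "dz": 0}]}}

```text
time: 6.92
tool_pos: [0.4565, 0.0021, 0.2767]
tool_rot: [0.0, 0.665, 0.747, -0.0]
contact_force: [0.0, 0.1, -3.7]
gripper_width: 0.307
grasp_force: 60.2
```

Request:
{"api": "apply_moves", "payload": {"series": [{"jaw": 0.9, "turn": 0, "dx": -25, "dy": -15, "dz": 0}, {"jaw": 0.9, "turn": 0, "dx": -50, "dy": -30, "dz": 0}, {"jaw": 0.9, "turn": 0, "dx": -50, "dy": -30, "dz": 0}]}}

```text
time: 7.17
tool_pos: [0.4328, -0.0524, 0.2768]
tool_rot: [0.001, 0.666, 0.746, -0.001]
contact_force: [0.5, -0.1, -4.0]
gripper_width: 0.306
grasp_force: 60.4
```

```bash
python3 - <<'E'
from fit import *
f=grab_frame('wrist');save(f,'w3.png');s=state();print(s['tool_pos'],s['tool_rot'],s['gripper_width'])
for r in spotter.outline_of(f,'anchor'):
    print(r['conf'],r['extent']);print(fit(M['anchor'],[(f,r['region'])],(.573,-.036,.13)))
f=grab_frame('side')
for r in spotter.outline_of(f,'anchor'):
    print(r['conf'],r['extent']);print(fit(M['anchor'],[(f,r['region'])],(.573,-.036,.13)))
E
```

```text
[ 0.43366927 -0.05072975  0.27681477] [4.30764137e-04 6.65772181e-01 7.46154946e-01 1.19371035e-04] 0.3058637259803445
0.66 [284.5, 316.7, 420.5, 389.0]
(array([ 0.92966667, -0.516     , -1.70333333]), np.float64(0.7224943475669985))
0.56 [376.8, 8.3, 525.4, 201.7]
(array([ 0.56960312, -0.03389416,  0.11299581]), np.float64(0.08339722754420255))
0.71 [283.6, 212.1, 331.8, 263.8]
(array([ 0.57212572, -0.03974191,  0.11245754]), np.float64(0.06343676801043091))
0.5 [325.8, 137.0, 357.0, 168.5]
(array([  8.04393431, -13.66301722,   5.79445664]), np.float64(0.743888315430763))
```

View pics/w3.png

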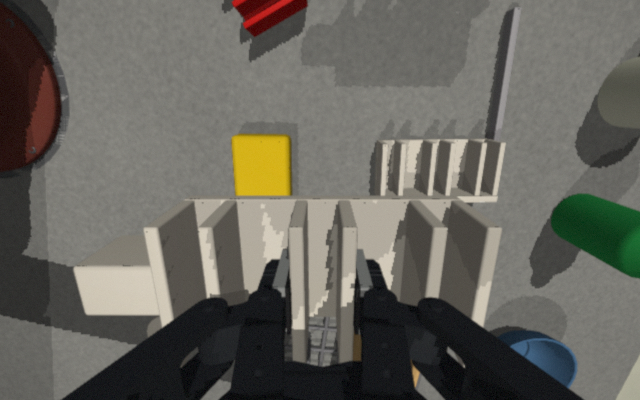

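Request:
{"api": "apply_moves", "payload": {"series": [{"jaw": 0.9, "turn": 0, "dx": 20, "dy": 33, "dz": 0}, {"jaw": 0.9, "turn": 0, "dx": 40, "dy": 66, "dz": 0}, {"jaw": 0.9, "turn": 0, "dx": 60, "dy": 100, "dz": 0}, {"jaw": 0.9, "turn": 0, "dx": 79, "dy": 132, "dz": 0}, {"jaw": 0.9, "turn": 0, "dx": 79, "dy": 132, "dz": 0}]}}

```text
time: 7.78
tool_pos: [0.56, 0.0498, 0.2745]
tool_rot: [-0.001, 0.662, 0.75, 0.001]
contact_force: [-2.6, -0.1, -4.1]
gripper_width: 0.305
grasp_force: 61.3
```

Request:
{"api": "apply_moves", "payload": {"series": [{"jaw": 0.9, "turn": 0, "dx": 0, "dy": 0, "dz": 30}, {"jaw": 0.9, "turn": 0, "dx": 0, "dy": 0, "dz": 70}, {"jaw": 0.9, "turn": 0, "dx": 0, "dy": 0, "dz": 110}, {"jaw": 0.9, "turn": 0, "dx": 0, "dy": 0, "dz": 150}, {"jaw": 0.9, "turn": 0, "dx": 0, "dy": 0, "dz": 180}]}}

```text
time: 8.2
tool_pos: [0.5548, 0.0466, 0.0923]
tool_rot: [-0.002, 0.663, 0.748, -0.001]
contact_force: [-0.6, 0.7, -3.5]
gripper_width: 0.307
grasp_force: 61.1
```

Request:
{"api": "apply_moves", "payload": {"series": [{"jaw": 0.9, "turn": 0, "dx": 0, "dy": 0, "dz": 20}, {"jaw": 0.9, "turn": 0, "dx": 0, "dy": 0, "dz": 40}, {"jaw": 0.9, "turn": 0, "dx": 0, "dy": 0, "dz": 55}, {"jaw": 0.9, "turn": 0, "dx": 0, "dy": 0, "dz": 60}, {"jaw": 0.9, "turn": 0, "dx": 0, "dy": 0, "dz": 60}]}}

```text
time: 8.62
tool_pos: [0.5554, 0.046, 0.0346]
tool_rot: [-0.002, 0.664, 0.748, -0.001]
contact_force: [0.0, 0.6, -3.2]
gripper_width: 0.311
grasp_force: 61.3
```

```bash
python3 - <<'E'
from fit import *
s=state();print(s['tool_pos'],s['tool_rot'],s['contact_force'])
f=grab_frame('side');a=cv2.cvtColor(f['pixels'],cv2.COLOR_RGB2BGR)[180:300,230:390];cv2.imwrite('pics/s4.png',cv2.resize(a,None,fx=4.5,fy=4.5,interpolation=cv2.INTER_CUBIC))
E
```

```text
[0.5554183  0.04603432 0.03460177] [-0.00152148  0.66354091  0.74813769 -0.00107145] [ 0.00517682  0.60975464 -3.24856085]
```

View pics/s4.png

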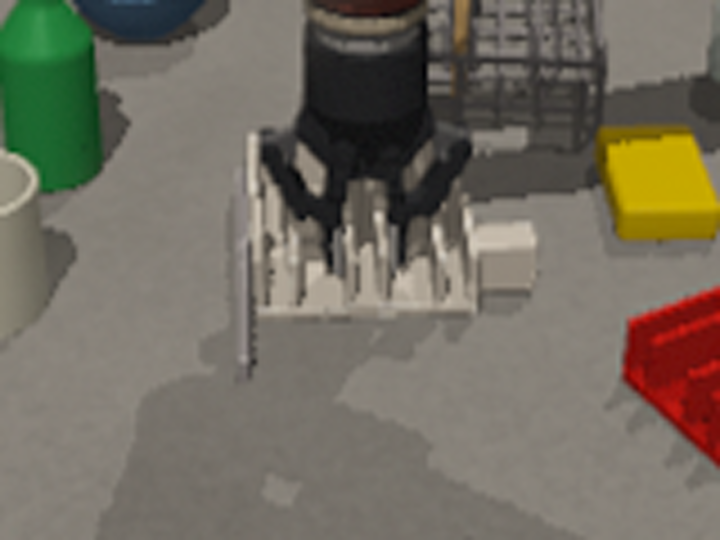

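Request:
{"api": "apply_moves", "payload": {"series": [{"jaw": 0.9, "turn": 0, "dx": -3, "dy": 1, "dz": 1}, {"jaw": 0.9, "turn": 0, "dx": -6, "dy": 2, "dz": 2}, {"jaw": 0.9, "turn": 0, "dx": -6, "dy": 4, "dz": 2}, {"jaw": 0.9, "turn": 0, "dx": -6, "dy": 4, "dz": 2}]}}

```text
time: 9.0
tool_pos: [0.5601, 0.0389, 0.0348]
tool_rot: [-0.001, 0.664, 0.748, -0.002]
contact_force: [-8.1, -1.1, 1.5]
gripper_width: 0.308
grasp_force: 62.0
```

Request:
{"api": "apply_moves", "payload": {"series": [{"jaw": 0.9, "turn": 0, "dx": 0, "dy": 0.5, "dz": 0}, {"jaw": 0.9, "turn": 0, "dx": 0, "dy": 1, "dz": 0}, {"jaw": 0.9, "turn": 0, "dx": 0, "dy": 1, "dz": 0}]}}

```text
time: 9.25
tool_pos: [0.5602, 0.0389, 0.0345]
tool_rot: [-0.002, 0.664, 0.748, -0.002]
contact_force: [-9.9, -1.5, 1.9]
gripper_width: 0.307
grasp_force: 62.3
```

Request:
{"api": "apply_moves", "payload": {"series": [{"jaw": 0.9, "turn": 0, "dx": 0, "dy": 0.5, "dz": 0}, {"jaw": 0.9, "turn": 0, "dx": 0, "dy": 1, "dz": 0}, {"jaw": 0.9, "turn": 0, "dx": 0, "dy": 1, "dz": 0}]}}

```text
time: 9.5
tool_pos: [0.5603, 0.0389, 0.0342]
tool_rot: [-0.003, 0.664, 0.748, -0.003]
contact_force: [-13.1, -1.9, 3.6]
gripper_width: 0.306
grasp_force: 62.4
```

Request:
{"api": "apply_moves", "payload": {"series": [{"jaw": 0.9, "turn": 0, "dx": -1, "dy": -1, "dz": -0.5}, {"jaw": 0.9, "turn": 0, "dx": -2, "dy": -1, "dz": -0.5}, {"jaw": 0.9, "turn": 0, "dx": -3, "dy": -1, "dz": -0.5}, {"jaw": 0.9, "turn": 0, "dx": -3, "dy": -1, "dz": -0.5}]}}

```text
time: 9.83
tool_pos: [0.5605, 0.0368, 0.0342]
tool_rot: [-0.002, 0.664, 0.748, -0.001]
contact_force: [-6.2, 1.0, -2.3]
gripper_width: 0.305
grasp_force: 61.6
```

Request:
{"api": "apply_moves", "payload": {"series": [{"jaw": 0.9, "turn": 0, "dx": -1, "dy": 0, "dz": 0}, {"jaw": 0.9, "turn": 0, "dx": -2, "dy": 0, "dz": 0}, {"jaw": 0.9, "turn": 0, "dx": -2, "dy": 0, "dz": 0}]}}

```text
time: 10.08
tool_pos: [0.5607, 0.0348, 0.0341]
tool_rot: [-0.002, 0.664, 0.748, -0.001]
contact_force: [-6.2, 2.3, -4.1]
gripper_width: 0.306
grasp_force: 61.6
```

Request:
{"api": "apply_moves", "payload": {"series": [{"jaw": 0.9, "turn": 0, "dx": -1, "dy": 0, "dz": 0}, {"jaw": 0.9, "turn": 0, "dx": -2, "dy": 0, "dz": 0}, {"jaw": 0.9, "turn": 0, "dx": -2, "dy": 0, "dz": 0}]}}

```text
time: 10.33
tool_pos: [0.5607, 0.0346, 0.0341]
tool_rot: [-0.004, 0.664, 0.748, -0.0]
contact_force: [-6.6, 8.9, -2.0]
gripper_width: 0.309
grasp_force: 61.6
```

Request:
{"api": "apply_moves", "payload": {"series": [{"jaw": 0.9, "turn": 0, "dx": -1, "dy": 0, "dz": 0}, {"jaw": 0.9, "turn": 0, "dx": -2, "dy": 0, "dz": 0}, {"jaw": 0.9, "turn": 0, "dx": -2, "dy": 0, "dz": 0}]}}

```text
time: 10.58
tool_pos: [0.5607, 0.0344, 0.0342]
tool_rot: [-0.005, 0.664, 0.748, 0.001]
contact_force: [-8.1, 16.1, -0.6]
gripper_width: 0.305
grasp_force: 61.8
```

Request:
{"api": "apply_moves", "payload": {"series": [{"jaw": 0.9, "turn": 0, "dx": 0, "dy": 1, "dz": 1}, {"jaw": 0.9, "turn": 0, "dx": 0, "dy": 2, "dz": 2}, {"jaw": 0.9, "turn": 0, "dx": 0, "dy": 2, "dz": 2}]}}

```text
time: 10.83
tool_pos: [0.5609, 0.0343, 0.0335]
tool_rot: [-0.007, 0.664, 0.748, -0.002]
contact_force: [-22.8, 13.2, 14.9]
gripper_width: 0.303
grasp_force: 64.0
```

Request:
{"api": "apply_moves", "payload": {"series": [{"jaw": 0.9, "turn": 0, "dx": 0, "dy": 0, "dz": 1}, {"jaw": 0.9, "turn": 0, "dx": 0, "dy": 0, "dz": 2}, {"jaw": 0.9, "turn": 0, "dx": 0, "dy": 0, "dz": 2}]}}

```text
time: 11.08
tool_pos: [0.561, 0.0344, 0.0328]
tool_rot: [-0.007, 0.664, 0.748, -0.002]
contact_force: [-27.9, 14.7, 22.3]
gripper_width: 0.302
grasp_force: 65.0
```

Request:
{"api": "apply_moves", "payload": {"series": [{"jaw": 0.9, "turn": 0, "dx": 1, "dy": -1, "dz": -1}, {"jaw": 0.9, "turn": 0, "dx": 2, "dy": -2, "dz": -2}, {"jaw": 0.9, "turn": 0, "dx": 2, "dy": -2, "dz": -2}]}}

```text
time: 11.33
tool_pos: [0.5608, 0.0344, 0.0327]
tool_rot: [-0.003, 0.664, 0.748, -0.001]
contact_force: [-8.1, 8.5, -0.2]
gripper_width: 0.304
grasp_force: 62.1
```

Request:
{"api": "apply_moves", "payload": {"series": [{"jaw": 0.5, "turn": 0, "dx": 0, "dy": 0, "dz": 0}, {"jaw": 0.5, "turn": 0, "dx": 0, "dy": 0, "dz": 0}, {"jaw": 0.5, "turn": 0, "dx": 0, "dy": 0, "dz": 0}, {"jaw": 0.5, "turn": 0, "dx": 0, "dy": 0, "dz": 0}]}}

```text
time: 11.67
tool_pos: [0.5646, 0.032, 0.0342]
tool_rot: [0.001, 0.664, 0.747, 0.001]
contact_force: [0.3, 0.1, -0.9]
gripper_width: 0.501
grasp_force: 0.0
```

Request:
{"api": "apply_moves", "payload": {"series": [{"jaw": 0.5, "turn": 0, "dx": 0, "dy": 0, "dz": -15}, {"jaw": 0.5, "turn": 0, "dx": 0, "dy": 0, "dz": -40}, {"jaw": 0.5, "turn": 0, "dx": 0, "dy": 0, "dz": -80}, {"jaw": 0.5, "turn": 0, "dx": 0, "dy": 0, "dz": -120}, {"jaw": 0.5, "turn": 0, "dx": 0, "dy": 0, "dz": -160}]}}

```text
time: 12.08
tool_pos: [0.5631, 0.0321, 0.1949]
tool_rot: [0.0, 0.664, 0.747, 0.0]
contact_force: [0.5, 0.0, 0.2]
gripper_width: 0.499
grasp_force: 0.0
```

Request:
{"api": "apply_moves", "payload": {"series": [{"jaw": 0.5, "turn": 0, "dx": -40, "dy": -10, "dz": -40}, {"jaw": 0.5, "turn": 0, "dx": -70, "dy": -20, "dz": -60}, {"jaw": 0.5, "turn": 0, "dx": -80, "dy": -20, "dz": -60}, {"jaw": 0.5, "turn": 0, "dx": -80, "dy": -20, "dz": -60}, {"jaw": 0.5, "turn": 0, "dx": -80, "dy": -20, "dz": -60}]}}

```text
time: 12.5
tool_pos: [0.5531, -0.0503, 0.254]
tool_rot: [0.001, 0.665, 0.747, 0.001]
contact_force: [0.4, 0.1, -1.1]
gripper_width: 0.501
grasp_force: 0.0
```

```bash
python3 - <<'E'
from fit import *
s=state();print(s['tool_pos'],s['tool_rot'],s['contact_force'])
f=grab_frame('wrist');save(f,'w5.png');g=grab_frame('top')
for F in(f,g):
  for t,p in(('anchor',(.57,-.035,.116)),('middle',(.562,.035,.116)),('endpiece',(.422,.349,-.03))):
   for r in spotter.outline_of(F,t):
    q=fit(M[t],[(F,r['region'])],p)
    if q[1]<.2: print(t,r['conf'],r['extent'],*q)
E
```

```text
[ 0.55310447 -0.05028744  0.25401142] [0.00093272 0.66507287 0.7467775  0.00076377] [ 0.37566624  0.06227344 -1.09842096]
anchor 0.8 [276.0, 0.0, 419.8, 199.5] [ 0.57004576 -0.03567328  0.11323474] 0.08699836901263079
middle 0.65 [232.3, 57.2, 410.8, 137.1] [0.56090821 0.03402633 0.12889469] 0.00853288918409874
endpiece 0.6 [155.3, 205.6, 195.5, 250.6] [ 0.41976624  0.35043484 -0.03010041] 0.05523404614800416
```

View pics/w5.png

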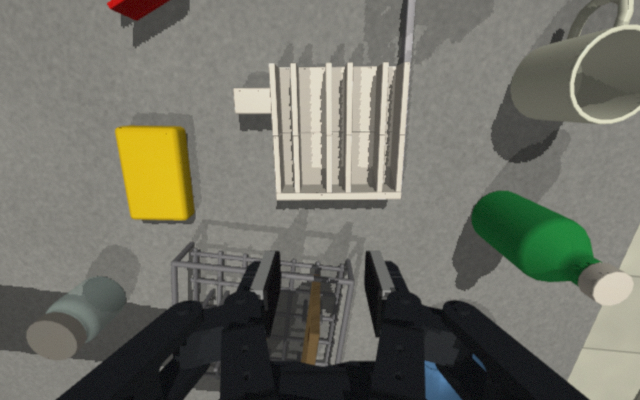

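```bash
python3 - <<'E'
import cv2
a=cv2.imread('pics/w5.png')[50:210,225:425];cv2.imwrite('pics/w5c.png',cv2.resize(a,None,fx=3.7,fy=3.7,interpolation=cv2.INTER_CUBIC))
E
```

```text
(no output)
```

View pics/w5c.png

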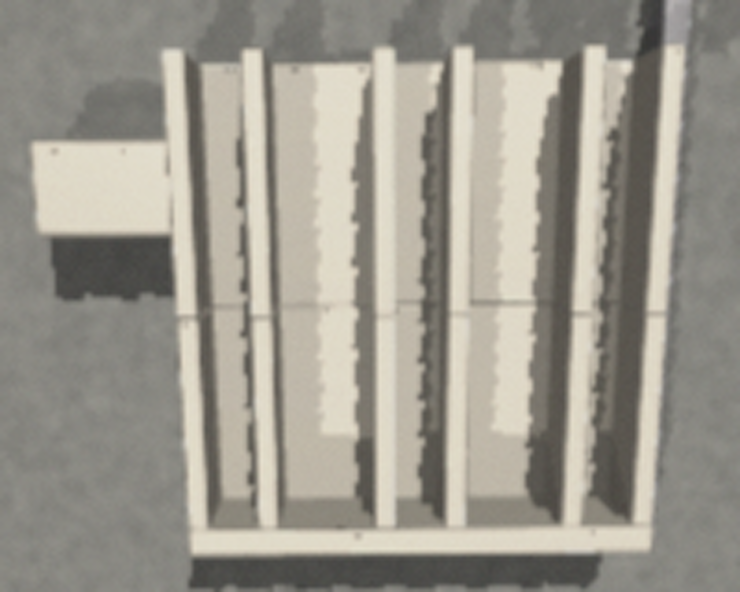

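Request:
{"api": "apply_moves", "payload": {"series": [{"jaw": 0.49, "turn": 0, "dx": 196, "dy": -43, "dz": 0}, {"jaw": 0.49, "turn": 0, "dx": 196, "dy": -43, "dz": 0}, {"jaw": 0.49, "turn": 0, "dx": 196, "dy": -43, "dz": 0}, {"jaw": 0.49, "turn": 0, "dx": 196, "dy": -43, "dz": 0}, {"jaw": 0.49, "turn": 0, "dx": 196, "dy": -43, "dz": 0}]}}

```text
time: 13.32
tool_pos: [0.4855, 0.1427, 0.2527]
tool_rot: [-0.0, 0.664, 0.748, 0.0]
contact_force: [0.5, 0.4, 0.0]
gripper_width: 0.516
grasp_force: 0.0
```

Request:
{"api": "apply_moves", "payload": {"series": [{"jaw": 0.49, "turn": 0, "dx": 196, "dy": -43, "dz": 0}, {"jaw": 0.49, "turn": 0, "dx": 196, "dy": -43, "dz": 0}, {"jaw": 0.49, "turn": 0, "dx": 196, "dy": -43, "dz": 0}, {"jaw": 0.49, "turn": 0, "dx": 196, "dy": -43, "dz": 0}, {"jaw": 0.49, "turn": 0, "dx": 196, "dy": -43, "dz": 0}]}}

```text
time: 13.73
tool_pos: [0.4194, 0.3325, 0.2528]
tool_rot: [-0.0, 0.663, 0.748, 0.0]
contact_force: [0.4, -0.5, -0.1]
gripper_width: 0.509
grasp_force: 0.0
```

Request:
{"api": "apply_moves", "payload": {"series": [{"jaw": 0.49, "turn": 0.146, "dx": 0, "dy": 0, "dz": 30}, {"jaw": 0.49, "turn": 0.146, "dx": 0, "dy": 0, "dz": 30}, {"jaw": 0.49, "turn": 0.146, "dx": 0, "dy": 0, "dz": 30}, {"jaw": 0.49, "turn": 0.146, "dx": 0, "dy": 0, "dz": 30}]}}

```text
time: 14.07
tool_pos: [0.4212, 0.3293, 0.223]
tool_rot: [0.0, 0.716, 0.698, -0.0]
contact_force: [0.2, -0.8, -0.0]
gripper_width: 0.51
grasp_force: 0.0
```

```bash
python3 - <<'E'
from fit import *
f=grab_frame('wrist');save(f,'w6.png');s=state();q=s['tool_rot'];print(s['tool_pos'],2*np.arctan2(q[2],q[1])-np.pi/2)
for r in spotter.outline_of(f,'endpiece'):
    print(r['conf'],r['extent']);print(fit(M['endpiece'],[(f,r['region'])],(.421,.35,-.03)))
for r in spotter.outline_of(f,'middle'): print('mid',fit(M['middle'],[(f,r['region'])],(.561,.034,.116)))
E
```

```text
[0.42177122 0.32931795 0.2237853 ] -0.027512992138798653
0.97 [248.5, 84.6, 398.1, 201.5]
(array([ 0.42191752,  0.34992635, -0.02609859]), np.float64(0.008962103403391732))
mid (array([ 0.55861858, -0.04401426,  0.79342676]), np.float64(0.49909709023147897))
mid (array([ 0.58170768, -0.07593969,  0.81001359]), np.float64(0.0802820926639925))
```

Request:
{"api": "apply_moves", "payload": {"series": [{"jaw": 0.49, "turn": 0, "dx": 16, "dy": 0, "dz": 30}, {"jaw": 0.49, "turn": 0, "dx": 16, "dy": 0, "dz": 70}, {"jaw": 0.49, "turn": 0, "dx": 16, "dy": 0, "dz": 110}, {"jaw": 0.49, "turn": 0, "dx": 16, "dy": 0, "dz": 135}, {"jaw": 0.49, "turn": 0, "dx": 16, "dy": 0, "dz": 150}]}}

```text
time: 14.63
tool_pos: [0.4203, 0.3441, 0.0695]
tool_rot: [-0.001, 0.717, 0.697, -0.002]
contact_force: [-0.7, -0.0, -0.8]
gripper_width: 0.504
grasp_force: 0.0
```

Request:
{"api": "apply_moves", "payload": {"series": [{"jaw": 0.49, "turn": 0, "dx": 0, "dy": 0, "dz": 15}, {"jaw": 0.49, "turn": 0, "dx": 0, "dy": 0, "dz": 30}, {"jaw": 0.49, "turn": 0, "dx": 0, "dy": 0, "dz": 41}, {"jaw": 0.49, "turn": 0, "dx": 0, "dy": 0, "dz": 41}]}}

```text
time: 14.97
tool_pos: [0.4207, 0.3446, 0.0299]
tool_rot: [-0.0, 0.717, 0.697, -0.002]
contact_force: [-0.1, -0.1, -1.1]
gripper_width: 0.514
grasp_force: 0.0
```

Request:
{"api": "apply_moves", "payload": {"series": [{"jaw": 0.9, "turn": 0, "dx": 0, "dy": 0, "dz": 0}, {"jaw": 0.9, "turn": 0, "dx": 0, "dy": 0, "dz": 0}, {"jaw": 0.9, "turn": 0, "dx": 0, "dy": 0, "dz": 0}, {"jaw": 0.9, "turn": 0, "dx": 0, "dy": 0, "dz": 0}, {"jaw": 0.9, "turn": 0, "dx": 0, "dy": 0, "dz": 0}]}}

```text
time: 15.38
tool_pos: [0.4222, 0.346, 0.0328]
tool_rot: [0.0, 0.717, 0.697, 0.001]
contact_force: [0.1, -1.7, 1.6]
gripper_width: 0.31
grasp_force: 60.1
```

Request:
{"api": "apply_moves", "payload": {"series": [{"jaw": 0.9, "turn": 0, "dx": 0, "dy": 0, "dz": -15}, {"jaw": 0.9, "turn": 0, "dx": 0, "dy": 0, "dz": -40}, {"jaw": 0.9, "turn": 0, "dx": 0, "dy": 0, "dz": -70}, {"jaw": 0.9, "turn": 0, "dx": 0, "dy": 0, "dz": -80}, {"jaw": 0.9, "turn": 0, "dx": 0, "dy": 0, "dz": -80}]}}

```text
time: 15.8
tool_pos: [0.4235, 0.3472, 0.1153]
tool_rot: [0.001, 0.717, 0.697, 0.004]
contact_force: [0.9, -0.2, -3.0]
gripper_width: 0.305
grasp_force: 60.2
```

Request:
{"api": "apply_moves", "payload": {"series": [{"jaw": 0.9, "turn": 0, "dx": -30, "dy": 17, "dz": 0}, {"jaw": 0.9, "turn": 0, "dx": -60, "dy": 34, "dz": 0}, {"jaw": 0.9, "turn": 0, "dx": -95, "dy": 53, "dz": 0}, {"jaw": 0.9, "turn": 0, "dx": -126, "dy": 70, "dz": 0}, {"jaw": 0.9, "turn": 0, "dx": -150, "dy": 84, "dz": 0}]}}

```text
time: 16.22
tool_pos: [0.5006, 0.191, 0.1092]
tool_rot: [-0.001, 0.717, 0.697, -0.002]
contact_force: [0.1, 0.1, -4.3]
gripper_width: 0.306
grasp_force: 60.1
```

Request:
{"api": "apply_moves", "payload": {"series": [{"jaw": 0.9, "turn": -0.05, "dx": -30, "dy": 17, "dz": 0}, {"jaw": 0.9, "turn": -0.1, "dx": -60, "dy": 34, "dz": 0}, {"jaw": 0.9, "turn": -0.145, "dx": -81, "dy": 45, "dz": 0}, {"jaw": 0.9, "turn": -0.145, "dx": -81, "dy": 45, "dz": 0}, {"jaw": 0.9, "turn": -0.145, "dx": -81, "dy": 45, "dz": 0}]}}

```text
time: 16.63
tool_pos: [0.5431, 0.1102, 0.1095]
tool_rot: [-0.001, 0.666, 0.746, -0.001]
contact_force: [-0.1, 0.1, -4.5]
gripper_width: 0.3
grasp_force: 60.2
```

```bash
python3 - <<'E'
from fit import *
f=grab_frame('wrist');save(f,'w7.png');s=state();q=s['tool_rot'];print(s['tool_pos'],2*np.arctan2(q[2],q[1])-np.pi/2)
f=grab_frame('side');save(f,'s7.png')
a=cv2.cvtColor(f['pixels'],cv2.COLOR_RGB2BGR)[180:330,230:390];cv2.imwrite('pics/s7.png',cv2.resize(a,None,fx=4,fy=4,interpolation=cv2.INTER_CUBIC))
E
```

```text
[0.54271579 0.1110809  0.10957708] 0.11548944272347805
```

View pics/s7.png

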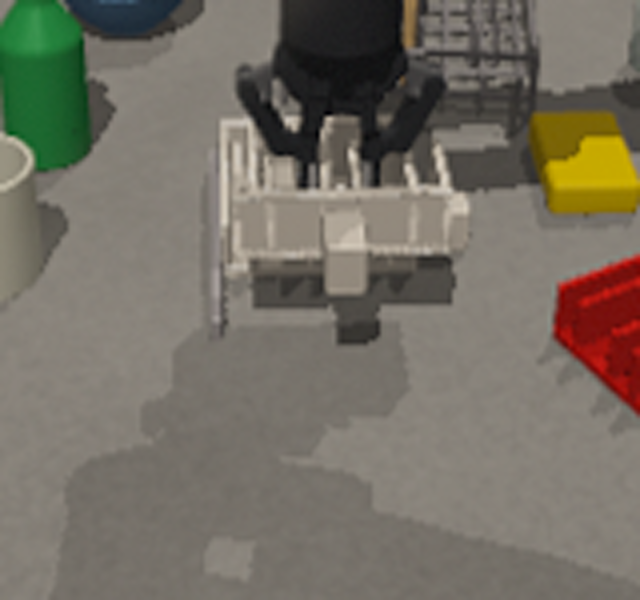

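Request:
{"api": "apply_moves", "payload": {"series": [{"jaw": 0.9, "turn": 0, "dx": 0, "dy": 0, "dz": 20}, {"jaw": 0.9, "turn": 0, "dx": 0, "dy": 0, "dz": 40}, {"jaw": 0.9, "turn": 0, "dx": 0, "dy": 0, "dz": 55}, {"jaw": 0.9, "turn": 0, "dx": 0, "dy": 0, "dz": 55}]}}

```text
time: 17.07
tool_pos: [0.5398, 0.1123, 0.0521]
tool_rot: [-0.003, 0.664, 0.748, -0.003]
contact_force: [-2.1, -0.5, -6.0]
gripper_width: 0.309
grasp_force: 60.0
```

Request:
{"api": "apply_moves", "payload": {"series": [{"jaw": 0.9, "turn": 0, "dx": 0, "dy": 0, "dz": 8}, {"jaw": 0.9, "turn": 0, "dx": 0, "dy": 0, "dz": 15}, {"jaw": 0.9, "turn": 0, "dx": 0, "dy": 0, "dz": 20}, {"jaw": 0.9, "turn": 0, "dx": 0, "dy": 0, "dz": 20}]}}

```text
time: 17.4
tool_pos: [0.5435, 0.1115, 0.0361]
tool_rot: [-0.0, 0.664, 0.747, -0.0]
contact_force: [-0.8, 0.3, -4.0]
gripper_width: 0.306
grasp_force: 60.2
```

Request:
{"api": "apply_moves", "payload": {"series": [{"jaw": 0.9, "turn": 0, "dx": 0, "dy": 2, "dz": 0}, {"jaw": 0.9, "turn": 0, "dx": 0, "dy": 4, "dz": 0}, {"jaw": 0.9, "turn": 0, "dx": 0, "dy": 6, "dz": 0}, {"jaw": 0.9, "turn": 0, "dx": 0, "dy": 6, "dz": 0}]}}

```text
time: 17.73
tool_pos: [0.5508, 0.112, 0.0375]
tool_rot: [0.0, 0.665, 0.747, 0.0]
contact_force: [-0.2, 0.1, -3.5]
gripper_width: 0.306
grasp_force: 60.3
```

Request:
{"api": "apply_moves", "payload": {"series": [{"jaw": 0.9, "turn": 0, "dx": 0, "dy": 1, "dz": 0}, {"jaw": 0.9, "turn": 0, "dx": 0, "dy": 2, "dz": 0}, {"jaw": 0.9, "turn": 0, "dx": 0, "dy": 3, "dz": 0}, {"jaw": 0.9, "turn": 0, "dx": 0, "dy": 3, "dz": 0}]}}

```text
time: 18.07
tool_pos: [0.5511, 0.1121, 0.0363]
tool_rot: [-0.002, 0.664, 0.747, -0.002]
contact_force: [-7.5, -1.7, -0.2]
gripper_width: 0.307
grasp_force: 60.8
```

Request:
{"api": "apply_moves", "payload": {"series": [{"jaw": 0.9, "turn": 0, "dx": -2, "dy": 0, "dz": 1}, {"jaw": 0.9, "turn": 0, "dx": -4, "dy": 0, "dz": 1.5}, {"jaw": 0.9, "turn": 0, "dx": -7, "dy": 0, "dz": 1.5}, {"jaw": 0.9, "turn": 0, "dx": -9, "dy": 0, "dz": 1.5}, {"jaw": 0.9, "turn": 0, "dx": -9, "dy": 0, "dz": 1.5}]}}

```text
time: 18.48
tool_pos: [0.5521, 0.1035, 0.0342]
tool_rot: [-0.002, 0.664, 0.747, -0.001]
contact_force: [-4.8, 1.3, -3.1]
gripper_width: 0.304
grasp_force: 60.3
```

Request:
{"api": "apply_moves", "payload": {"series": [{"jaw": 0.9, "turn": 0, "dx": -1, "dy": 0, "dz": 0}, {"jaw": 0.9, "turn": 0, "dx": -2, "dy": 0, "dz": 0}, {"jaw": 0.9, "turn": 0, "dx": -3, "dy": 0, "dz": 0}, {"jaw": 0.9, "turn": 0, "dx": -3, "dy": 0, "dz": 0}]}}

```text
time: 18.82
tool_pos: [0.5525, 0.1007, 0.0342]
tool_rot: [-0.002, 0.664, 0.747, -0.001]
contact_force: [-5.5, 2.0, -3.2]
gripper_width: 0.313
grasp_force: 60.3
```

Request:
{"api": "apply_moves", "payload": {"series": [{"jaw": 0.9, "turn": 0, "dx": -1, "dy": 0, "dz": 0}, {"jaw": 0.9, "turn": 0, "dx": -2, "dy": 0, "dz": 0}, {"jaw": 0.9, "turn": 0, "dx": -3, "dy": 0, "dz": 0}, {"jaw": 0.9, "turn": 0, "dx": -3, "dy": 0, "dz": 0}]}}

```text
time: 19.15
tool_pos: [0.5527, 0.0988, 0.0342]
tool_rot: [-0.003, 0.664, 0.747, -0.001]
contact_force: [-5.1, 5.6, -3.9]
gripper_width: 0.306
grasp_force: 60.3
```

Request:
{"api": "apply_moves", "payload": {"series": [{"jaw": 0.9, "turn": 0, "dx": -1, "dy": 1, "dz": 1}, {"jaw": 0.9, "turn": 0, "dx": -2, "dy": 2, "dz": 2}, {"jaw": 0.9, "turn": 0, "dx": -4, "dy": 2, "dz": 2}, {"jaw": 0.9, "turn": 0, "dx": -4, "dy": 2, "dz": 2}]}}

```text
time: 19.48
tool_pos: [0.5529, 0.0986, 0.0337]
tool_rot: [-0.008, 0.665, 0.747, -0.0]
contact_force: [-20.5, 19.5, 13.8]
gripper_width: 0.309
grasp_force: 62.8
```

Request:
{"api": "apply_moves", "payload": {"series": [{"jaw": 0.9, "turn": 0, "dx": -1, "dy": 0, "dz": 1}, {"jaw": 0.9, "turn": 0, "dx": -2, "dy": 0, "dz": 2}, {"jaw": 0.9, "turn": 0, "dx": -2, "dy": 0, "dz": 2}]}}

```text
time: 19.73
tool_pos: [0.5529, 0.0985, 0.0335]
tool_rot: [-0.009, 0.665, 0.747, 0.0]
contact_force: [-27.0, 25.0, 24.4]
gripper_width: 0.307
grasp_force: 64.3
```

Request:
{"api": "apply_moves", "payload": {"series": [{"jaw": 0.9, "turn": 0, "dx": 1, "dy": -1, "dz": -1}, {"jaw": 0.9, "turn": 0, "dx": 3, "dy": -2, "dz": -3}, {"jaw": 0.9, "turn": 0, "dx": 3, "dy": -2, "dz": -3}]}}

```text
time: 19.98
tool_pos: [0.5527, 0.0986, 0.0338]
tool_rot: [-0.004, 0.665, 0.747, 0.001]
contact_force: [-7.3, 14.9, -1.5]
gripper_width: 0.307
grasp_force: 61.1
```

Request:
{"api": "apply_moves", "payload": {"series": [{"jaw": 0.5, "turn": 0, "dx": 0, "dy": 0, "dz": 0}, {"jaw": 0.5, "turn": 0, "dx": 0, "dy": 0, "dz": 0}, {"jaw": 0.5, "turn": 0, "dx": 0, "dy": 0, "dz": 0}, {"jaw": 0.5, "turn": 0, "dx": 0, "dy": 0, "dz": 0}]}}

```text
time: 20.32
tool_pos: [0.5564, 0.0941, 0.0355]
tool_rot: [0.001, 0.665, 0.747, 0.001]
contact_force: [0.2, 0.3, 1.3]
gripper_width: 0.497
grasp_force: 0.0
```

Request:
{"api": "apply_moves", "payload": {"series": [{"jaw": 0.5, "turn": 0, "dx": 0, "dy": 0, "dz": -15}, {"jaw": 0.5, "turn": 0, "dx": 0, "dy": 0, "dz": -40}, {"jaw": 0.5, "turn": 0, "dx": 0, "dy": 0, "dz": -80}, {"jaw": 0.5, "turn": 0, "dx": 0, "dy": 0, "dz": -120}, {"jaw": 0.5, "turn": 0, "dx": 0, "dy": 0, "dz": -160}]}}

```text
time: 20.73
tool_pos: [0.5551, 0.094, 0.1963]
tool_rot: [0.0, 0.665, 0.747, 0.0]
contact_force: [1.0, 0.3, -0.2]
gripper_width: 0.501
grasp_force: 0.0
```

Request:
{"api": "apply_moves", "payload": {"series": [{"jaw": 0.5, "turn": 0, "dx": -30, "dy": -5, "dz": -30}, {"jaw": 0.5, "turn": 0, "dx": -60, "dy": -10, "dz": -60}, {"jaw": 0.5, "turn": 0, "dx": -90, "dy": -10, "dz": -70}, {"jaw": 0.5, "turn": 0, "dx": -120, "dy": -10, "dz": -70}, {"jaw": 0.5, "turn": 0, "dx": -120, "dy": -10, "dz": -70}]}}

```text
time: 21.15
tool_pos: [0.5605, -0.0308, 0.2671]
tool_rot: [0.003, 0.667, 0.745, 0.0]
contact_force: [-0.4, -0.7, 0.5]
gripper_width: 0.503
grasp_force: 0.0
```

```bash
python3 - <<'E'
from fit import *
f=grab_frame('wrist');save(f,'w8.png');s=state();q=s['tool_rot'];print(s['tool_pos'],2*np.arctan2(q[2],q[1])-np.pi/2)
for t,p in(('anchor',(.57,-.035,.116)),('middle',(.562,.035,.116)),('endpiece',(.553,.104,.116))):
   for r in spotter.outline_of(f,t):
    q=fit(M[t],[(f,r['region'])],p)
    if q[1]<.2: print(t,r['conf'],r['extent'],*q)
a=cv2.cvtColor(f['pixels'],cv2.COLOR_RGB2BGR)[0:220,200:460];cv2.imwrite('pics/w8c.png',cv2.resize(a,None,fx=2.7,fy=2.7,interpolation=cv2.INTER_CUBIC))
E
```

```text
[ 0.55981877 -0.02859447  0.26571633] 0.11238784601053142
anchor 0.95 [267.5, 13.3, 405.2, 212.5] [ 0.57089342 -0.03605469  0.09987228] 0.11351048944926558
middle 0.89 [226.4, 78.3, 392.8, 153.5] [0.56092778 0.03363744 0.12349045] 0.016166834030031607
endpiece 0.93 [256.8, 0.1, 398.7, 85.6] [0.55216688 0.10377247 0.13021946] 0.012767244164544998
```

View pics/w8c.png

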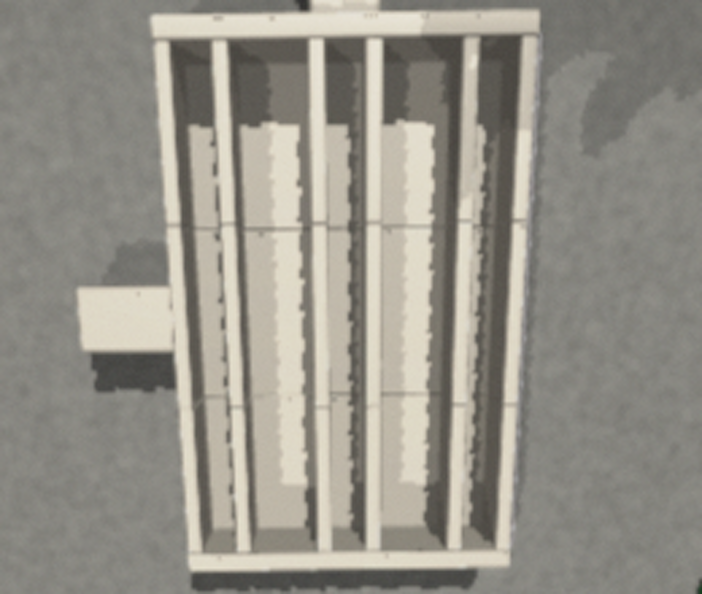

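Request:
{"api": "apply_moves", "payload": {"series": [{"jaw": 0.5, "turn": 0, "dx": -35, "dy": -9, "dz": -10}, {"jaw": 0.5, "turn": 0, "dx": -75, "dy": -18, "dz": -20}, {"jaw": 0.5, "turn": 0, "dx": -115, "dy": -29, "dz": -34}, {"jaw": 0.5, "turn": 0, "dx": -150, "dy": -38, "dz": -34}, {"jaw": 0.5, "turn": 0, "dx": -185, "dy": -47, "dz": -34}]}}

```text
time: 21.77
tool_pos: [0.5343, -0.2159, 0.2994]
tool_rot: [0.001, 0.664, 0.748, 0.0]
contact_force: [0.5, 0.2, -0.2]
gripper_width: 0.499
grasp_force: 0.0
```

Request:
{"api": "apply_moves", "payload": {"series": [{"jaw": 0.5, "turn": 0.11, "dx": -35, "dy": -9, "dz": 0}, {"jaw": 0.5, "turn": 0.11, "dx": -70, "dy": -18, "dz": 0}, {"jaw": 0.5, "turn": 0.11, "dx": -100, "dy": -25, "dz": 0}, {"jaw": 0.5, "turn": 0.11, "dx": -100, "dy": -25, "dz": 0}, {"jaw": 0.5, "turn": 0.11, "dx": -100, "dy": -25, "dz": 0}]}}

```text
time: 22.18
tool_pos: [0.5209, -0.3175, 0.2974]
tool_rot: [-0.001, 0.705, 0.709, 0.0]
contact_force: [0.6, 0.6, -0.2]
gripper_width: 0.504
grasp_force: 0.0
```

```bash
python3 - <<'E'
from fit import *
import pickle
f=grab_frame('wrist');save(f,'w9.png');s=state();q=s['tool_rot'];print(s['tool_pos'],2*np.arctan2(q[2],q[1])-np.pi/2)
pickle.dump(f,open('w9.pkl','wb'))
for t in('board_a','basket'):
   for r in spotter.outline_of(f,t): print(t,r['conf'],r['extent'])
E
```

```text
[ 0.52111188 -0.31648905  0.29758494] 0.007423154768769091
board_a 0.89 [344.0, 41.0, 378.6, 230.1]
board_a 0.57 [294.0, 27.4, 309.7, 227.8]
board_a 0.57 [267.2, 273.6, 324.9, 363.0]
basket 0.61 [199.0, 27.8, 404.9, 230.2]
```

View pics/w9.png

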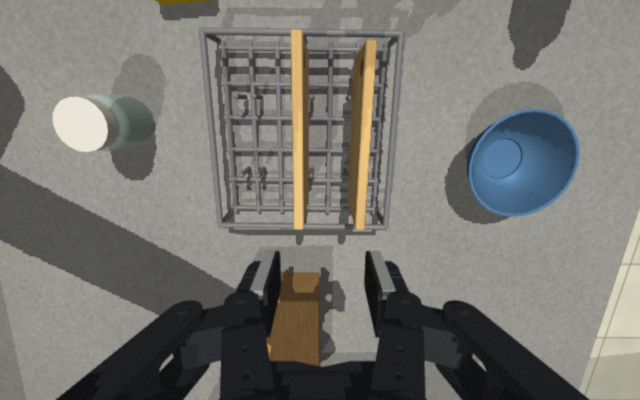

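The wrist view shows board tops running (297.5,30)–(298.5,228) and (370,41)–(360,229), with the third place empty.

```bash
python3 - <<'E'
from fit import *
import pickle
from scipy.optimize import brentq
f=pickle.load(open('w9.pkl','rb'))
for a,b in(((298,30),(298.5,228)),((370,41),(360.5,229))):
    z=brentq(lambda z:np.linalg.norm(at_z(f,a,z)-at_z(f,b,z))-.176,0,.3)
    A,B=at_z(f,a,z),at_z(f,b,z);print('z',z,(A+B)/2,'yaw',np.arctan2(-(A-B)[0],(A-B)[1]))
f=grab_frame('wrist');g=grab_frame('side')
rw=[r for r in spotter.outline_of(f,'board_a') if r['extent'][3]<240]
rs=spotter.outline_of(g,'board_a')
print([r['extent'] for r in rs])
for w in rw:
  for s in [None]+rs:
    for h in(100,112,124):
      ob=[(f,w['region'])]+([(g,s['region'])] if s else [])
      q=fit(board(h),ob,(.49 if w['extent'][0]<320 else .555,-.27,.03),z=.014)
      if q[1]<.4: print([int(v) for v in w['extent']],s is not None and s['extent'][0],h,*q)
E
```

```text
z 0.13291890140892546 [ 0.49845747 -0.26871551  0.1329189 ] yaw -0.014710603951207225
z 0.12065652161259906 [ 0.56096963 -0.27440178  0.12065652] yaw -0.0030703345897093717
[[311.1, 152.6, 319.6, 195.1]]
[346, 44, 378, 232] False 100 [ 0.56143467 -0.27319995 -0.01479668] 0.01104628972545654
[346, 44, 378, 232] False 112 [ 0.56026127 -0.27421704 -0.00894942] 0.03851979611735085
[346, 44, 378, 232] False 124 [ 0.55902215 -0.27575804 -0.00979416] 0.11430944208965191
[346, 44, 378, 232] 311.1 100 [ 0.56180883 -0.27895961  0.01267032] 0.20405402728694408
[346, 44, 378, 232] 311.1 112 [ 0.56119122 -0.27420282  0.01438944] 0.2440645530059768
[346, 44, 378, 232] 311.1 124 [ 0.56014695 -0.27407648  0.02319071] 0.3212643385208791
[291, 33, 310, 229] False 100 [ 0.49671351 -0.26666191 -0.00622217] 0.03131953080237124
[291, 33, 310, 229] False 112 [ 0.4974252  -0.26809311 -0.00630584] 0.018216685402379803
[291, 33, 310, 229] False 124 [ 0.49822881 -0.26880663 -0.01026918] 0.038745083437939296
```

Request:
{"api": "apply_moves", "payload": {"series": [{"jaw": 0.5, "turn": 0.015, "dx": 21, "dy": 20, "dz": 0}, {"jaw": 0.5, "turn": 0.015, "dx": 42, "dy": 40, "dz": 20}, {"jaw": 0.5, "turn": 0.015, "dx": 42, "dy": 40, "dz": 60}, {"jaw": 0.5, "turn": 0.015, "dx": 42, "dy": 40, "dz": 90}, {"jaw": 0.5, "turn": 0.015, "dx": 42, "dy": 40, "dz": 110}]}}

```text
time: 22.95
tool_pos: [0.5597, -0.2729, 0.1845]
tool_rot: [-0.002, 0.709, 0.705, -0.0]
contact_force: [0.2, -0.6, -0.8]
gripper_width: 0.503
grasp_force: 0.0
```

```bash
python3 - <<'E'
from fit import *
f=grab_frame('wrist');save(f,'w10.png');s=state();q=s['tool_rot'];print(s['tool_pos'],2*np.arctan2(q[2],q[1])-np.pi/2)
for r in spotter.outline_of(f,'board_a'):
    print(r['conf'],r['extent'])
    for h in(100,112,124):
      for p in((.561,-.273,-.01),(.498,-.268,-.01)):
        q=fit(board(h),[(f,r['region'])],p,z=.014)
        if q[1]<.3: print(h,*q)
E
```

```text
[ 0.55784957 -0.27209224  0.18028509] -0.0064877136701517735
0.94 [195.0, 78.0, 266.6, 305.5]
100 [ 0.48996598 -0.26656188 -0.00947479] 0.18929485367880414
112 [ 0.49440032 -0.26798978 -0.01391498] 0.18210466845683976
124 [ 0.49820432 -0.26890276 -0.01599071] 0.23493026309408943
0.68 [315.1, 90.6, 334.8, 345.6]
100 [ 0.56051542 -0.27434755 -0.01473028] 0.03726570809137659
100 [ 0.56050137 -0.27529562 -0.01499976] 0.03915271150330469
112 [ 0.56043842 -0.27415642 -0.01431476] 0.04229550141968105
112 [ 0.56044705 -0.27430243 -0.01422495] 0.04229550141968105
124 [ 0.5604081  -0.27428847 -0.01522941] 0.13681377984988438
124 [ 0.5604078  -0.27489829 -0.01614204] 0.13609329040520549
```

View pics/w10.png

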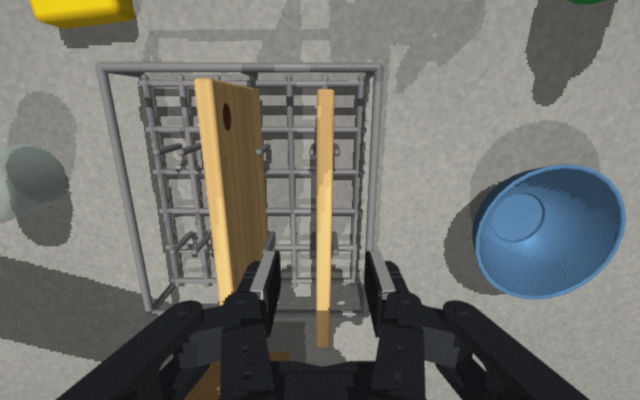

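Request:
{"api": "apply_moves", "payload": {"series": [{"jaw": 0.5, "turn": 0, "dx": -2, "dy": 1, "dz": 20}, {"jaw": 0.5, "turn": 0, "dx": -2, "dy": 1, "dz": 45}, {"jaw": 0.5, "turn": 0, "dx": -2, "dy": 1, "dz": 70}, {"jaw": 0.5, "turn": 0, "dx": -2, "dy": 1, "dz": 86}, {"jaw": 0.5, "turn": 0, "dx": -2, "dy": 1, "dz": 86}]}}

```text
time: 23.47
tool_pos: [0.5602, -0.276, 0.0999]
tool_rot: [-0.002, 0.71, 0.704, -0.0]
contact_force: [-0.4, 0.8, -0.4]
gripper_width: 0.499
grasp_force: 0.0
```

Request:
{"api": "apply_moves", "payload": {"series": [{"jaw": 1, "turn": 0, "dx": 0, "dy": 0, "dz": 0}, {"jaw": 1, "turn": 0, "dx": 0, "dy": 0, "dz": 0}, {"jaw": 1, "turn": 0, "dx": 0, "dy": 0, "dz": 0}, {"jaw": 1, "turn": 0, "dx": 0, "dy": 0, "dz": 0}, {"jaw": 1, "turn": 0, "dx": 0, "dy": 0, "dz": 0}]}}

```text
time: 23.88
tool_pos: [0.563, -0.278, 0.1054]
tool_rot: [0.002, 0.71, 0.704, 0.0]
contact_force: [-2.1, 0.3, 7.2]
gripper_width: 0.107
grasp_force: 62.0
```

Request:
{"api": "apply_moves", "payload": {"series": [{"jaw": 1, "turn": 0, "dx": 0, "dy": 0, "dz": 0}, {"jaw": 1, "turn": 0, "dx": 0, "dy": 0, "dz": 0}]}}

```text
time: 24.05
tool_pos: [0.5629, -0.278, 0.1053]
tool_rot: [0.002, 0.71, 0.704, 0.0]
contact_force: [-0.7, 0.2, 6.2]
gripper_width: 0.107
grasp_force: 62.0
```

Request:
{"api": "apply_moves", "payload": {"series": [{"jaw": 1, "turn": 0, "dx": 0, "dy": 0, "dz": -15}, {"jaw": 1, "turn": 0, "dx": 0, "dy": 0, "dz": -40}, {"jaw": 1, "turn": 0, "dx": 0, "dy": 0, "dz": -75}, {"jaw": 1, "turn": 0, "dx": 0, "dy": 0, "dz": -110}, {"jaw": 1, "turn": 0, "dx": 0, "dy": 0, "dz": -130}]}}

```text
time: 24.47
tool_pos: [0.5628, -0.2778, 0.2374]
tool_rot: [0.003, 0.71, 0.704, 0.001]
contact_force: [0.2, -1.2, -1.5]
gripper_width: 0.108
grasp_force: 60.9
```

Request:
{"api": "apply_moves", "payload": {"series": [{"jaw": 1, "turn": 0, "dx": 30, "dy": 5, "dz": 0}, {"jaw": 1, "turn": 0, "dx": 65, "dy": 10, "dz": 0}, {"jaw": 1, "turn": 0, "dx": 100, "dy": 16, "dz": 0}, {"jaw": 1, "turn": 0, "dx": 140, "dy": 22, "dz": 0}, {"jaw": 1, "turn": 0, "dx": 170, "dy": 27, "dz": 0}]}}

```text
time: 24.88
tool_pos: [0.5899, -0.1047, 0.2326]
tool_rot: [-0.0, 0.71, 0.704, 0.001]
contact_force: [1.1, -0.1, -1.2]
gripper_width: 0.106
grasp_force: 60.9
```

Request:
{"api": "apply_moves", "payload": {"series": [{"jaw": 1, "turn": -0.03, "dx": 35, "dy": 5, "dz": 0}, {"jaw": 1, "turn": -0.06, "dx": 70, "dy": 10, "dz": 0}, {"jaw": 1, "turn": -0.1, "dx": 105, "dy": 17, "dz": 0}, {"jaw": 1, "turn": -0.134, "dx": 135, "dy": 22, "dz": 0}, {"jaw": 1, "turn": -0.134, "dx": 146, "dy": 24, "dz": 0}]}}

```text
time: 25.3
tool_pos: [0.6152, 0.0424, 0.2326]
tool_rot: [-0.0, 0.659, 0.752, 0.001]
contact_force: [-0.4, -0.0, -1.4]
gripper_width: 0.107
grasp_force: 60.9
```

Request:
{"api": "apply_moves", "payload": {"series": [{"jaw": 1, "turn": 0, "dx": 0, "dy": 0, "dz": 0}, {"jaw": 1, "turn": 0, "dx": 0, "dy": 0, "dz": 0}, {"jaw": 1, "turn": 0, "dx": 0, "dy": 0, "dz": 0}]}}

```text
time: 25.55
tool_pos: [0.615, 0.0375, 0.2323]
tool_rot: [0.0, 0.662, 0.75, -0.0]
contact_force: [-0.2, -0.3, -1.5]
gripper_width: 0.108
grasp_force: 60.9
```

```bash
python3 - <<'E'
from fit import *
f=grab_frame('wrist');save(f,'w11.png');s=state();q=s['tool_rot'];print(s['tool_pos'],q,2*np.arctan2(q[2],q[1])-np.pi/2,s['gripper_width'])
g=grab_frame('side');save(g,'s11.png')
h=np.hstack([f['pixels'][:330,150:450],g['pixels'][110:330,190:410].repeat(2,0).repeat(2,1)[:330]]) if 0 else None
a=cv2.cvtColor(f['pixels'],cv2.COLOR_RGB2BGR)[:,150:500];b=cv2.resize(cv2.cvtColor(g['pixels'],cv2.COLOR_RGB2BGR)[120:320,200:400],(400,400))
cv2.imwrite('pics/c11.png',np.hstack([a,b]))
E
```

```text
[0.61499447 0.03721175 0.23231481] [ 1.20265433e-04  6.61852353e-01  7.49634183e-01 -1.98731621e-04] 0.12422211308024633 0.11271663540994138
```

View pics/c11.png

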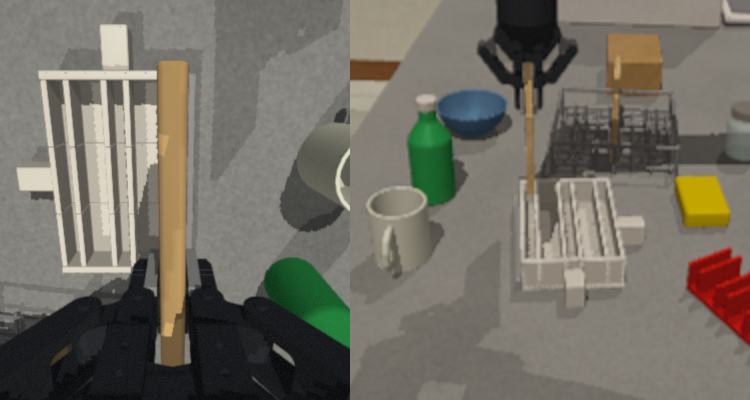

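Request:
{"api": "apply_moves", "payload": {"series": [{"jaw": 1, "turn": 0, "dx": 0, "dy": 2, "dz": 20}, {"jaw": 1, "turn": 0, "dx": 0, "dy": 2, "dz": 50}, {"jaw": 1, "turn": 0, "dx": 0, "dy": 2, "dz": 75}, {"jaw": 1, "turn": 0, "dx": 0, "dy": 2, "dz": 85}, {"jaw": 1, "turn": 0, "dx": 0, "dy": 2, "dz": 85}]}}

```text
time: 26.07
tool_pos: [0.6147, 0.0379, 0.1435]
tool_rot: [-0.003, 0.662, 0.75, -0.002]
contact_force: [0.1, -0.3, -1.2]
gripper_width: 0.11
grasp_force: 60.8
```

Request:
{"api": "apply_moves", "payload": {"series": [{"jaw": 1, "turn": 0, "dx": 0, "dy": 0, "dz": 7}, {"jaw": 1, "turn": 0, "dx": 0, "dy": 0, "dz": 15}, {"jaw": 1, "turn": 0, "dx": 0, "dy": 0, "dz": 24}, {"jaw": 1, "turn": 0, "dx": 0, "dy": 0, "dz": 32}, {"jaw": 1, "turn": 0, "dx": 0, "dy": 0, "dz": 32}]}}

```text
time: 26.48
tool_pos: [0.616, 0.0389, 0.1133]
tool_rot: [-0.001, 0.661, 0.75, -0.001]
contact_force: [-0.8, 0.2, -1.8]
gripper_width: 0.112
grasp_force: 60.9
```

Request:
{"api": "apply_moves", "payload": {"series": [{"jaw": 1, "turn": 0, "dx": 0, "dy": 0, "dz": 4}, {"jaw": 1, "turn": 0, "dx": 0, "dy": 0, "dz": 8}, {"jaw": 1, "turn": 0, "dx": 0, "dy": 0, "dz": 12}, {"jaw": 1, "turn": 0, "dx": 0, "dy": 0, "dz": 12}]}}

```text
time: 26.82
tool_pos: [0.6166, 0.0388, 0.1024]
tool_rot: [-0.001, 0.661, 0.75, -0.0]
contact_force: [-0.3, -0.3, -2.3]
gripper_width: 0.108
grasp_force: 60.9
```

Request:
{"api": "apply_moves", "payload": {"series": [{"jaw": 1, "turn": 0, "dx": 0, "dy": 0, "dz": 2}, {"jaw": 1, "turn": 0, "dx": 0, "dy": 0, "dz": 4}, {"jaw": 1, "turn": 0, "dx": 0, "dy": 0, "dz": 4}]}}

```text
time: 27.07
tool_pos: [0.6173, 0.0388, 0.0995]
tool_rot: [0.0, 0.661, 0.75, 0.0]
contact_force: [1.0, 0.2, -1.8]
gripper_width: 0.109
grasp_force: 61.0
```

Request:
{"api": "apply_moves", "payload": {"series": [{"jaw": 1, "turn": 0, "dx": 0, "dy": 0, "dz": 1}, {"jaw": 1, "turn": 0, "dx": 0, "dy": 0, "dz": 2}, {"jaw": 1, "turn": 0, "dx": 0, "dy": 0, "dz": 2}]}}

```text
time: 27.32
tool_pos: [0.6177, 0.0389, 0.0993]
tool_rot: [0.0, 0.661, 0.75, 0.0]
contact_force: [-3.3, 2.0, 6.0]
gripper_width: 0.106
grasp_force: 62.0
```

Request:
{"api": "apply_moves", "payload": {"series": [{"jaw": 1, "turn": 0, "dx": 0, "dy": 0, "dz": 1}, {"jaw": 1, "turn": 0, "dx": 0, "dy": 0, "dz": 2}, {"jaw": 1, "turn": 0, "dx": 0, "dy": 0, "dz": 2}]}}

```text
time: 27.57
tool_pos: [0.618, 0.039, 0.0993]
tool_rot: [0.0, 0.661, 0.75, 0.0]
contact_force: [-6.1, 1.9, 15.7]
gripper_width: 0.106
grasp_force: 63.2
```

Request:
{"api": "apply_moves", "payload": {"series": [{"jaw": 1, "turn": 0, "dx": 0, "dy": -0.5, "dz": -1}, {"jaw": 1, "turn": 0, "dx": 0, "dy": -1, "dz": -2.5}, {"jaw": 1, "turn": 0, "dx": 0, "dy": -1, "dz": -2.5}]}}

```text
time: 27.82
tool_pos: [0.6169, 0.0388, 0.0993]
tool_rot: [0.001, 0.661, 0.75, 0.001]
contact_force: [-1.5, 2.7, 5.8]
gripper_width: 0.105
grasp_force: 61.9
```

Request:
{"api": "apply_moves", "payload": {"series": [{"jaw": 0.5, "turn": 0, "dx": 0, "dy": 0, "dz": 0}, {"jaw": 0.5, "turn": 0, "dx": 0, "dy": 0, "dz": 0}, {"jaw": 0.5, "turn": 0, "dx": 0, "dy": 0, "dz": 0}, {"jaw": 0.5, "turn": 0, "dx": 0, "dy": 0, "dz": 0}, {"jaw": 0.5, "turn": 0, "dx": 0, "dy": 0, "dz": 0}]}}

```text
time: 28.23
tool_pos: [0.6158, 0.0386, 0.0972]
tool_rot: [-0.0, 0.661, 0.75, -0.0]
contact_force: [0.6, 0.4, -0.2]
gripper_width: 0.498
grasp_force: 0.0
```

Request:
{"api": "apply_moves", "payload": {"series": [{"jaw": 0.5, "turn": 0, "dx": 0, "dy": 0, "dz": -15}, {"jaw": 0.5, "turn": 0, "dx": 0, "dy": 0, "dz": -40}, {"jaw": 0.5, "turn": 0, "dx": 0, "dy": 0, "dz": -80}, {"jaw": 0.5, "turn": 0, "dx": 0, "dy": 0, "dz": -115}, {"jaw": 0.5, "turn": 0, "dx": 0, "dy": 0, "dz": -135}]}}

```text
time: 28.65
tool_pos: [0.6176, 0.0385, 0.2377]
tool_rot: [0.002, 0.661, 0.75, 0.002]
contact_force: [1.0, 0.6, 0.6]
gripper_width: 0.495
grasp_force: 0.0
```

Request:
{"api": "apply_moves", "payload": {"series": [{"jaw": 0.5, "turn": 0, "dx": -35, "dy": -19, "dz": 0}, {"jaw": 0.5, "turn": 0, "dx": -70, "dy": -38, "dz": 0}, {"jaw": 0.5, "turn": 0, "dx": -105, "dy": -57, "dz": 0}, {"jaw": 0.5, "turn": 0, "dx": -140, "dy": -76, "dz": 0}, {"jaw": 0.5, "turn": 0, "dx": -170, "dy": -92, "dz": 0}]}}

```text
time: 29.07
tool_pos: [0.545, -0.1434, 0.2327]
tool_rot: [0.0, 0.661, 0.75, -0.0]
contact_force: [0.1, 0.2, -0.6]
gripper_width: 0.5
grasp_force: 0.0
```

Request:
{"api": "apply_moves", "payload": {"series": [{"jaw": 0.5, "turn": 0.05, "dx": -35, "dy": -19, "dz": 0}, {"jaw": 0.5, "turn": 0.1, "dx": -70, "dy": -38, "dz": 10}, {"jaw": 0.5, "turn": 0.138, "dx": -105, "dy": -57, "dz": 20}, {"jaw": 0.5, "turn": 0.138, "dx": -120, "dy": -66, "dz": 30}, {"jaw": 0.5, "turn": 0.138, "dx": -120, "dy": -66, "dz": 30}]}}

```text
time: 29.48
tool_pos: [0.4931, -0.2715, 0.2001]
tool_rot: [-0.002, 0.713, 0.701, -0.001]
contact_force: [-1.1, 1.2, -1.0]
gripper_width: 0.5
grasp_force: 0.0
```

```bash
python3 - <<'E'
from fit import *
f=grab_frame('wrist');s=state();q=s['tool_rot'];print(s['tool_pos'],2*np.arctan2(q[2],q[1])-np.pi/2)
for r in spotter.outline_of(f,'board_a'):
    print(r['conf'],r['extent'])
    for h in(100,112,124):
        q=fit(board(h),[(f,r['region'])],(.498,-.268,-.01),z=.014)
        if q[1]<.3: print(h,*q)
g=grab_frame('side');t=grab_frame('top')
for F in(g,t):
  for r in spotter.outline_of(F,'board_a'): print(r['conf'],r['extent'])
a=cv2.cvtColor(f['pixels'],cv2.COLOR_RGB2BGR)[:,150:500];b=cv2.resize(cv2.cvtColor(g['pixels'],cv2.COLOR_RGB2BGR)[120:320,200:400],(400,400))
cv2.imwrite('pics/c12.png',np.hstack([a,b]))
E
```

```text
[ 0.49430282 -0.26992757  0.20113386] -0.015462798495390118
0.85 [321.7, 79.0, 338.1, 336.6]
100 [ 0.49841874 -0.26897852 -0.00721581] 0.05987633992459644
112 [ 0.49810519 -0.26907747 -0.00825784] 0.03443903703918755
124 [ 0.4979114  -0.26928245 -0.00975199] 0.04615952261448875
0.42 [268.8, 343.7, 348.8, 364.7]
0.61 [288.0, 195.3, 292.6, 248.5]
0.48 [330.3, 146.7, 337.0, 190.8]
0.46 [361.2, 209.1, 390.0, 234.7]
0.64 [243.7, 163.8, 299.7, 172.8]
0.54 [339.1, 198.9, 366.0, 210.0]
```

View pics/c12.png

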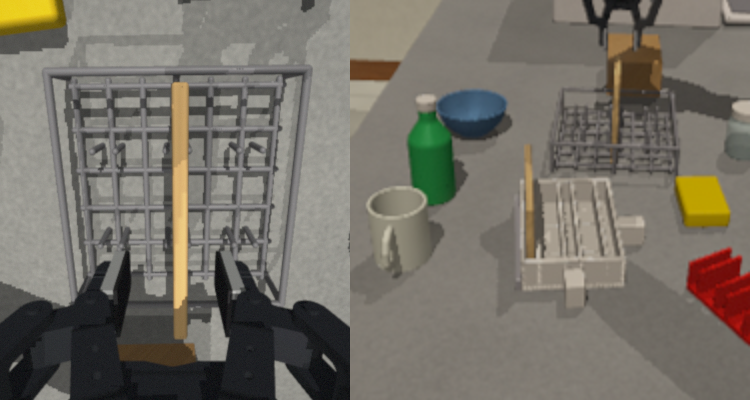

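Request:
{"api": "apply_moves", "payload": {"series": [{"jaw": 0.5, "turn": -0.005, "dx": 1, "dy": 4, "dz": 20}, {"jaw": 0.5, "turn": -0.005, "dx": 1, "dy": 4, "dz": 45}, {"jaw": 0.5, "turn": -0.005, "dx": 1, "dy": 4, "dz": 75}, {"jaw": 0.5, "turn": -0.005, "dx": 1, "dy": 4, "dz": 96}, {"jaw": 0.5, "turn": -0.005, "dx": 1, "dy": 4, "dz": 96}]}}

```text
time: 30.2
tool_pos: [0.4975, -0.2649, 0.1017]
tool_rot: [-0.005, 0.709, 0.705, -0.001]
contact_force: [-0.7, -0.3, -0.8]
gripper_width: 0.501
grasp_force: 0.0
```

Request:
{"api": "apply_moves", "payload": {"series": [{"jaw": 1, "turn": 0, "dx": 0, "dy": 0, "dz": 0}, {"jaw": 1, "turn": 0, "dx": 0, "dy": 0, "dz": 0}, {"jaw": 1, "turn": 0, "dx": 0, "dy": 0, "dz": 0}, {"jaw": 1, "turn": 0, "dx": 0, "dy": 0, "dz": 0}, {"jaw": 1, "turn": 0, "dx": 0, "dy": 0, "dz": 0}]}}

```text
time: 30.62
tool_pos: [0.5, -0.2685, 0.1094]
tool_rot: [0.001, 0.709, 0.705, -0.001]
contact_force: [-4.8, 1.7, 6.4]
gripper_width: 0.107
grasp_force: 58.5
```

Request:
{"api": "apply_moves", "payload": {"series": [{"jaw": 1, "turn": 0, "dx": 0, "dy": 0, "dz": 0}, {"jaw": 1, "turn": 0, "dx": 0, "dy": 0, "dz": 0}]}}

```text
time: 30.78
tool_pos: [0.5, -0.2685, 0.1094]
tool_rot: [0.001, 0.709, 0.705, -0.0]
contact_force: [-5.3, 1.5, 6.7]
gripper_width: 0.106
grasp_force: 58.5
```

Request:
{"api": "apply_moves", "payload": {"series": [{"jaw": 1, "turn": 0, "dx": 0, "dy": 0, "dz": -15}, {"jaw": 1, "turn": 0, "dx": 0, "dy": 0, "dz": -40}, {"jaw": 1, "turn": 0, "dx": 0, "dy": 0, "dz": -75}, {"jaw": 1, "turn": 0, "dx": 0, "dy": 0, "dz": -110}, {"jaw": 1, "turn": 0, "dx": 0, "dy": 0, "dz": -130}]}}

```text
time: 31.2
tool_pos: [0.5015, -0.2689, 0.2429]
tool_rot: [0.004, 0.71, 0.705, 0.001]
contact_force: [0.8, -0.9, -1.1]
gripper_width: 0.11
grasp_force: 58.3
```

Request:
{"api": "apply_moves", "payload": {"series": [{"jaw": 1, "turn": 0, "dx": 30, "dy": 1, "dz": 0}, {"jaw": 1, "turn": 0, "dx": 65, "dy": 2, "dz": 0}, {"jaw": 1, "turn": 0, "dx": 100, "dy": 3, "dz": 0}, {"jaw": 1, "turn": 0, "dx": 135, "dy": 4, "dz": 0}, {"jaw": 1, "turn": 0, "dx": 165, "dy": 5, "dz": 0}]}}

```text
time: 31.62
tool_pos: [0.5063, -0.1011, 0.2382]
tool_rot: [0.001, 0.71, 0.705, 0.001]
contact_force: [1.3, -0.1, -1.5]
gripper_width: 0.107
grasp_force: 58.3
```

Request:
{"api": "apply_moves", "payload": {"series": [{"jaw": 1, "turn": -0.03, "dx": 35, "dy": 1, "dz": 0}, {"jaw": 1, "turn": -0.06, "dx": 70, "dy": 2, "dz": 0}, {"jaw": 1, "turn": -0.1, "dx": 105, "dy": 3, "dz": 0}, {"jaw": 1, "turn": -0.132, "dx": 131, "dy": 3, "dz": 0}, {"jaw": 1, "turn": -0.132, "dx": 131, "dy": 3, "dz": 0}]}}

```text
time: 32.03
tool_pos: [0.5101, 0.0321, 0.2381]
tool_rot: [0.0, 0.659, 0.752, 0.002]
contact_force: [0.6, -0.3, -1.3]
gripper_width: 0.108
grasp_force: 58.3
```

Request:
{"api": "apply_moves", "payload": {"series": [{"jaw": 1, "turn": 0, "dx": 0, "dy": 0, "dz": 0}, {"jaw": 1, "turn": 0, "dx": 0, "dy": 0, "dz": 0}, {"jaw": 1, "turn": 0, "dx": 0, "dy": 0, "dz": 0}]}}

```text
time: 32.28
tool_pos: [0.5101, 0.027, 0.2372]
tool_rot: [0.0, 0.662, 0.749, 0.0]
contact_force: [-0.6, -0.4, -1.8]
gripper_width: 0.109
grasp_force: 58.3
```

```bash
python3 - <<'E'
from fit import *
s=state();q=s['tool_rot'];print(s['tool_pos'],2*np.arctan2(q[2],q[1])-np.pi/2)
c=np.array([.5609,.034]);y=.125;ex=np.array([np.cos(y),np.sin(y)]);ey=np.array([-ex[1],ex[0]])
d=np.array(s['tool_pos'][:2])-(c-.056*ex);print('rack-frame offset mm',d@ex*1e3,d@ey*1e3)
f=grab_frame('wrist')
for t,p in(('anchor',(.57,-.035,.12)),('middle',(.561,.034,.12)),('endpiece',(.552,.104,.12))):
   for r in spotter.outline_of(f,t):
    q=fit(M[t],[(f,r['region'])],p)
    if q[1]<.3: print(t,r['conf'],r['extent'],*q)
for r in spotter.outline_of(f,'board_a'): print('board',r['conf'],r['extent'])
E
```

```text
[0.51012959 0.0270434  0.23724325] 0.12348261936278027
rack-frame offset mm 4.7584055211606975 -0.5725399473020745
board 0.79 [410.9, 88.4, 477.1, 295.0]
```

Request:
{"api": "apply_moves", "payload": {"series": [{"jaw": 1, "turn": 0, "dx": 0, "dy": -4.5, "dz": 20}, {"jaw": 1, "turn": 0, "dx": 0, "dy": -4.5, "dz": 50}, {"jaw": 1, "turn": 0, "dx": 0, "dy": -4.5, "dz": 75}, {"jaw": 1, "turn": 0, "dx": 0, "dy": -4.5, "dz": 85}, {"jaw": 1, "turn": 0, "dx": 0, "dy": -4.5, "dz": 85}]}}

```text
time: 32.95
tool_pos: [0.5032, 0.0273, 0.1484]
tool_rot: [-0.003, 0.662, 0.75, -0.002]
contact_force: [-0.1, -0.2, -1.3]
gripper_width: 0.108
grasp_force: 58.3
```

Request:
{"api": "apply_moves", "payload": {"series": [{"jaw": 1, "turn": 0, "dx": 0, "dy": 0, "dz": 0}, {"jaw": 1, "turn": 0, "dx": 0, "dy": 0, "dz": 0}, {"jaw": 1, "turn": 0, "dx": 0, "dy": 0, "dz": 0}]}}

```text
time: 33.2
tool_pos: [0.5069, 0.0273, 0.1541]
tool_rot: [0.002, 0.662, 0.75, 0.001]
contact_force: [-0.4, -0.4, -1.8]
gripper_width: 0.11
grasp_force: 58.3
```

Request:
{"api": "apply_moves", "payload": {"series": [{"jaw": 1, "turn": 0, "dx": 0, "dy": 0, "dz": 7}, {"jaw": 1, "turn": 0, "dx": 0, "dy": 0, "dz": 14}, {"jaw": 1, "turn": 0, "dx": 0, "dy": 0, "dz": 20}, {"jaw": 1, "turn": 0, "dx": 0, "dy": 0, "dz": 20}]}}

```text
time: 33.53
tool_pos: [0.5042, 0.0275, 0.1298]
tool_rot: [-0.001, 0.662, 0.75, -0.001]
contact_force: [-0.7, 0.4, -1.7]
gripper_width: 0.11
grasp_force: 58.3
```

Request:
{"api": "apply_moves", "payload": {"series": [{"jaw": 1, "turn": 0, "dx": 0, "dy": 0, "dz": 7}, {"jaw": 1, "turn": 0, "dx": 0, "dy": 0, "dz": 14}, {"jaw": 1, "turn": 0, "dx": 0, "dy": 0, "dz": 22}, {"jaw": 1, "turn": 0, "dx": 0, "dy": 0, "dz": 22}, {"jaw": 1, "turn": 0, "dx": 0, "dy": 0, "dz": 22}]}}

```text
time: 33.95
tool_pos: [0.5047, 0.0275, 0.1088]
tool_rot: [-0.001, 0.662, 0.75, -0.001]
contact_force: [0.4, -0.5, -1.7]
gripper_width: 0.107
grasp_force: 58.2
```

Request:
{"api": "apply_moves", "payload": {"series": [{"jaw": 1, "turn": 0, "dx": 0, "dy": 0, "dz": 2}, {"jaw": 1, "turn": 0, "dx": 0, "dy": 0, "dz": 4}, {"jaw": 1, "turn": 0, "dx": 0, "dy": 0, "dz": 4}]}}

```text
time: 34.2
tool_pos: [0.5054, 0.0274, 0.1057]
tool_rot: [-0.0, 0.662, 0.75, -0.0]
contact_force: [-0.3, 0.2, -2.1]
gripper_width: 0.106
grasp_force: 58.2
```

Request:
{"api": "apply_moves", "payload": {"series": [{"jaw": 1, "turn": 0, "dx": 0, "dy": 0, "dz": 2}, {"jaw": 1, "turn": 0, "dx": 0, "dy": 0, "dz": 3}, {"jaw": 1, "turn": 0, "dx": 0, "dy": 0, "dz": 3}]}}

```text
time: 34.45
tool_pos: [0.5058, 0.0275, 0.1034]
tool_rot: [0.0, 0.662, 0.75, 0.0]
contact_force: [-1.1, 2.4, 1.1]
gripper_width: 0.108
grasp_force: 58.8
```

Contact is at exactly the predicted 0.1034. I'll press slightly to confirm, then release and back off.

Request:
{"api": "apply_moves", "payload": {"series": [{"jaw": 1, "turn": 0, "dx": 0, "dy": 0, "dz": 1}, {"jaw": 1, "turn": 0, "dx": 0, "dy": 0, "dz": 2}, {"jaw": 1, "turn": 0, "dx": 0, "dy": 0, "dz": 2}]}}

```text
time: 34.7
tool_pos: [0.5061, 0.0276, 0.1033]
tool_rot: [0.0, 0.662, 0.75, 0.0]
contact_force: [-5.0, 2.6, 12.9]
gripper_width: 0.109
grasp_force: 60.3
```

Request:
{"api": "apply_moves", "payload": {"series": [{"jaw": 1, "turn": 0, "dx": 0, "dy": 0, "dz": -1}, {"jaw": 0.5, "turn": 0, "dx": 0, "dy": 0, "dz": -1}, {"jaw": 0.5, "turn": 0, "dx": 0, "dy": 0, "dz": -1}, {"jaw": 0.5, "turn": 0, "dx": 0, "dy": 0, "dz": -1}, {"jaw": 0.5, "turn": 0, "dx": 0, "dy": 0, "dz": -1}]}}

```text
time: 35.12
tool_pos: [0.5053, 0.0274, 0.1014]
tool_rot: [-0.0, 0.662, 0.75, -0.0]
contact_force: [0.6, 0.6, 0.6]
gripper_width: 0.502
grasp_force: 0.0
```

Request:
{"api": "apply_moves", "payload": {"series": [{"jaw": 0.5, "turn": 0, "dx": 0, "dy": 0, "dz": -15}, {"jaw": 0.5, "turn": 0, "dx": 0, "dy": 0, "dz": -40}, {"jaw": 0.5, "turn": 0, "dx": 0, "dy": 0, "dz": -80}, {"jaw": 0.5, "turn": 0, "dx": 0, "dy": 0, "dz": -120}, {"jaw": 0.5, "turn": 0, "dx": 0, "dy": 0, "dz": -150}]}}

```text
time: 35.53
tool_pos: [0.5059, 0.0273, 0.2549]
tool_rot: [0.001, 0.662, 0.75, 0.001]
contact_force: [1.0, 0.5, 0.7]
gripper_width: 0.5
grasp_force: 0.0
```

Request:
{"api": "apply_moves", "payload": {"series": [{"jaw": 0.5, "turn": 0, "dx": -40, "dy": 0, "dz": -30}, {"jaw": 0.5, "turn": 0, "dx": -70, "dy": 20, "dz": -40}, {"jaw": 0.5, "turn": 0, "dx": -80, "dy": 40, "dz": -40}, {"jaw": 0.5, "turn": 0, "dx": -80, "dy": 40, "dz": -40}, {"jaw": 0.5, "turn": 0, "dx": -80, "dy": 40, "dz": -40}]}}

```text
time: 35.95
tool_pos: [0.5553, -0.0476, 0.2912]
tool_rot: [-0.001, 0.662, 0.749, -0.0]
contact_force: [0.1, 0.8, 0.2]
gripper_width: 0.501
grasp_force: 0.0
```

```bash
python3 - <<'E'
from fit import *
s=state();print(s['time'],s['tool_pos'],s['contact_force'])
c=np.array([.5609,.034]);y=.125;ex=np.array([np.cos(y),np.sin(y)])
W=grab_frame('wrist');G=grab_frame('side');T=grab_frame('top')
for n,F in(('w',W),('s',G),('t',T)):
  for r in spotter.outline_of(F,'board_a'):
    print(n,'board',round(r['conf'],2),r['extent'])
    for k in(-1,1):
      p=c+k*.056*ex
      if n=='w':
       for h in(100,112,124):
        q=fit(board(h),[(F,r['region'])],(p[0],p[1],y),z=.008)
        if q[1]<.3: print('   ',k,h,*q)
  for t,p in(('middle',(.561,.034,.125)),('endpiece',(.552,.104,.125))):
   for r in spotter.outline_of(F,t):
    q=fit(M[t],[(F,r['region'])],p)
    if q[1]<.35: print(n,t,round(r['conf'],2),r['extent'],*q)
E
```

```text
35.95 [ 0.55534514 -0.04759549  0.29115699] [0.08680012 0.81652826 0.17118576]
w board 0.97 [371.5, 0.0, 419.0, 194.1]
    -1 112 [0.6170054  0.04465911 0.12112147] 0.07846891973597389
    1 100 [0.61937036 0.04347242 0.12791645] 0.01720848857778251
    1 112 [0.61691823 0.0436692  0.12986317] 0.07837967857806599
    1 124 [0.61310108 0.04859412 0.12241515] 0.1675101359807894
w board 0.94 [269.8, 0.5, 294.6, 199.3]
    -1 100 [0.50446863 0.0235008  0.12244911] 0.02040527601623849
    -1 112 [0.50532855 0.02633264 0.12480659] 0.017095951237820175
    -1 124 [0.50651474 0.02839689 0.12885819] 0.050822525676778765
    1 100 [0.50437082 0.02473542 0.12478086] 0.020312561868226595
    1 112 [0.5054687  0.02607916 0.12558239] 0.01781665410464494
    1 124 [0.50647322 0.0291311  0.12672932] 0.05084746675861516
w endpiece 0.59 [286.2, 0.0, 395.8, 72.7] [ 0.5389604   0.12592259 -1.06562329] 0.21728929294552332
s board 0.7 [287.6, 196.7, 293.2, 248.5]
s board 0.57 [323.2, 186.5, 334.9, 247.2]
s board 0.51 [389.2, 169.9, 409.8, 201.9]
s endpiece 0.97 [287.8, 232.4, 337.5, 274.6] [0.55400259 0.10136641 0.10073054] 0.06227435578288856
t board 0.68 [248.0, 197.4, 303.1, 211.4]
t board 0.55 [286.3, 182.4, 306.6, 205.8]
```

```bash
python3 - <<'E'
from fit import *
f=grab_frame('wrist');I=f['pixels'].astype(float).mean(2)
c=np.array([.5609,.034]);y=.125;ex=np.array([np.cos(y),np.sin(y)]);ey=np.array([-ex[1],ex[0]])
Y=np.arange(-100,104,2.)
for X in(-10.5,10.5,45.5):
    P=np.array([np.r_[c+X/1e3*ex+v/1e3*ey,.045] for v in Y]);u=proj(f,P)
    v=cv2.remap(I.astype(np.float32),u[:,0].astype(np.float32)[None],u[:,1].astype(np.float32)[None],1)[0]
    print(X,v.astype(int).tolist())
E
```

```text
-10.5 [216, 199, 210, 216, 217, 217, 217, 216, 217, 217, 216, 217, 217, 217, 217, 216, 217, 217, 218, 218, 218, 217, 218, 216, 216, 217, 217, 218, 218, 217, 218, 218, 210, 203, 216, 217, 218, 218, 217, 218, 218, 218, 219, 219, 219, 219, 219, 219, 219, 220, 219, 221, 219, 220, 220, 221, 221, 221, 220, 221, 221, 220, 221, 222, 222, 222, 222, 207, 201, 219, 220, 221, 220, 222, 222, 222, 222, 223, 223, 224, 224, 225, 225, 226, 226, 226, 226, 226, 225, 226, 225, 227, 227, 226, 227, 227, 227, 227, 219, 178, 221, 27]
10.5 [216, 198, 208, 215, 216, 215, 216, 216, 217, 218, 217, 217, 216, 216, 215, 217, 217, 217, 217, 218, 217, 217, 218, 218, 218, 218, 216, 217, 216, 216, 217, 216, 209, 204, 216, 217, 218, 217, 217, 217, 218, 217, 219, 218, 219, 219, 220, 219, 220, 220, 220, 218, 220, 220, 220, 221, 221, 221, 221, 220, 222, 221, 222, 222, 221, 221, 216, 198, 202, 220, 220, 221, 220, 221, 222, 221, 223, 224, 223, 223, 224, 225, 225, 225, 225, 225, 226, 226, 227, 227, 227, 226, 225, 227, 227, 228, 227, 228, 219, 180, 221, 28]
45.5 [118, 106, 116, 120, 119, 120, 120, 119, 119, 119, 120, 119, 119, 119, 120, 120, 120, 120, 120, 121, 120, 120, 120, 119, 119, 120, 120, 120, 120, 119, 120, 119, 114, 119, 119, 118, 120, 121, 119, 120, 121, 119, 120, 119, 120, 121, 120, 120, 121, 121, 121, 122, 120, 121, 120, 121, 122, 120, 121, 121, 119, 122, 121, 121, 122, 122, 122, 112, 119, 113, 106, 90, 88, 87, 87, 90, 88, 89, 89, 91, 90, 94, 167, 173, 184, 192, 190, 195, 199, 199, 200, 200, 204, 203, 202, 201, 202, 201, 192, 153, 196, 31]
```

```bash
python3 -c "
from h import *
print(ticket.job_done())"
```

```text
the job is handed in; nothing more can be done
None
```

The job is handed in: the three-section rack is closed up tight against the rail, and the two boards that were in the basket stand upright on the floors of grooves 0 and 2.

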